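# Pour silver amulet tubes into a grooved display tray

### The arm

A 7-joint arm with a two-finger parallel gripper is mounted at the origin on the work surface. World frame = base frame: x ahead of the robot, y to its left, z up, the work surface at z = 0. Lengths are in m, angles in rad, forces in N, time in s.
With the tool pointing down it reaches from about 0.4 to 0.9 m from the base axis. Payload 5.6 kg.
Tool frame: the origin (TCP) lies between the finger pads; the fingertips stand 25 mm ahead of it and the grasp point (between the pads) lies 6 mm ahead of it; z points along the fingers, y is the direction in which the jaws open and shut (so a half turn about z gives the same grasp; the last joint's range is limited). The gripper opens to 92 mm and grips with 3 to 60 N. Pads are 20 mm wide; open, the fingers measure 128 mm over their backs; the gripper's body (75 mm by 189 mm) begins 69 mm behind the grasp point.
Start: joints at [-1.364, 0.468, -0.012, 1.603, 0.006, 1.071, -0.056], TCP at [0.161, 0.63, 0.24] pointing down, gripper open.
Joint ranges: [-2.53, 2.53], [-0.31, 2.02], [-1.57, 1.55], [0.28, 2.44], [-1.29, 4.43], [0.15, 1.84], [-2.92, 2.92]. Speed limits (rad/s): [2.57, 2.57, 3.14, 3.14, 3.14, 3.14, 3.14].

### API

Orientations are given as a rotation vector (axis times angle).
In Python, from station import arm gives the robot as it stands. The module is installed in compiled form; this text tells all that it offers.
- The arm moves only by the shell command python3 -m crank 'ROWS' [FORCE]. ROWS is a JSON object of lists of equal length, an entry for each row: "offset": the shift along the world's x, y, z in m, a list of three; "twist": the turn, a rotation vector about the world's x, y, z in rad, a list of three; "claw": the closure in counts, from 0 (fully open) to 255 (shut). A call has 1 to 12 rows; each row shifts and turns the pose as measured when the row begins; what a row does not reach is not made up. A row lasts 1/8 s, in which the tool goes at most 62.5 mm and 10.7 degrees, less where a joint would pass 70% of its speed; a pose out of reach is approached as far as the arm can. A call with a gripper value outside its range is refused whole. The fingers move at their own pace and stop on an object; FORCE is the grip in N (left out, the last holds). Time passes only in rows, so rows that do not move let the fingers close. It gives the time, the measured TCP pose, the force and the opening at its end, in the units of the state.
- arm.observe(): the state, without advancing time (a new reading comes with each control period).
- arm.get_image(name): name is "side" or "top"; returns (picture, depth): 420x560x3 uint8, red, green, blue; 420x560 float32, m along the optical axis (not along the pixel's ray), 0 where there is no reading.
- arm.get_calibration(name): a dict with "mtx" (3x3 intrinsics, pixels), "R" (3x3) and "t" (3): a world point X has camera coordinates R X + t. Camera axes: x right, y down, z forward; pixel columns grow to the right and rows downward; lengths in m; the calibration is good to about 2 mm. A picture is of the moment at which its call begins. get_calibration takes no time and is no camera call.
- arm.sign_off(): hands the job in, once; it reports no verdict.
The state is a dict: "time": time; "qpos": joint angles; "joint_vel": joint speeds; "joint_torque": joint torques, N m; "tcp_pos": TCP position; "tool_rot": TCP orientation; "wrist_force": force on the tool from outside, world axes, zero at the start; "torque": the same for the moment, N m; "finger_gap": opening from 0.0 (shut) to 1.0 (fully open).
Only numpy, scipy, OpenCV 4.12 (cv2) and the standard library are available. Lean on these libraries where they do the work, as an engineer would, in place of code of your own. Each camera call takes 0.05 s, during which the arm holds its last target.

### The job

Put the stray metal tube from the felt pad into the scoop with the other three, then pour all four tubes gently from the scoop, its lip close over the run-in at the tray's high end, so that they roll down and each ends up lying at rest in a groove of its own. Stand the empty scoop upright again with its foot wholly on the woven mat, let go, and leave the other wares where they are.

Things in the scene. Friction and masses are not known exactly. Their poses are not given: they have to be found in the camera images.
- tray: Wooden display tray, fixed, about 180 mm long (x) by 112 mm wide (y). Origin: centre of its foot, on the table. Its x axis is level and points to its high end; the bed falls 20 degrees towards -x. Five grooves run across it; a tube rolling down the bed drops into a free groove, and later tubes roll on over it. Poured in fast, tubes can jump grooves or jam in a row.
- tray_bed: The tray's sloping bed; origin on the centre line of its top surface, 54.5 mm above the table; x up the slope, y across, z square to it. From x = 41 to 100 mm it is a smooth run-in (z = 0), open at the high end, its side walls (18 mm high) narrowing from 110 to 76 mm apart. From 41 to -84 mm: five grooves, 26 mm apart, between walls 18 mm high; then an end wall 20 mm high.
- groove0 (a point): Where a tube's centre lies in the lowest groove, 9 mm below the bed's surface. Each groove runs along the bed's y, 76 mm long, 21 mm wide, 17 mm deep, so a seated tube is about flush with the ridges.
- groove4 (a point): The same for the highest groove; three more lie evenly between (26 mm apart).
- tray_top (a point): Point on the run-in's surface, on the centre line, 20 mm from the open high end: a good place for the scoop's lip, held some 15 mm above it.
- mat: Round woven mat, fixed, 200 mm across, 6 mm thick; origin: centre of its underside.
- scoop: Loose wooden scoop, about 0.2 kg, standing on the mat. Origin: centre of its foot's underside (foot 82 mm in x, 60 mm in y). Its pan (74 mm wide inside, 105 mm long, walls 20 mm high) opens towards -x. Standing level, the pan's floor climbs 18 degrees to the lip, so tubes stay at the back wall; tipped nose-down by more than that, they roll out over the rimless lip.
- scoop_grip (a point): Grip point on the upright plate behind the pan's back wall: 65 mm above the scoop's underside, x = 45 mm in its frame. The plate is 28 mm in x, 14 mm thick in y, and rises to 85 mm; pinch it across y.
- scoop_lip (a point): Middle of the pan's open edge, on the floor surface: x = -71 mm, z = 37 mm in the scoop's frame.
- scoop_floor (a point): Middle of the pan's floor surface: x = -21 mm, z = 21 mm in the scoop's frame. The three tubes cover the floor from the back wall (x = 29, z = 5 mm) to about here; the half towards the lip is free.
- pad: Grey felt pad, fixed, 240 mm (x) by 92 mm (y), 4 mm thick; origin: centre of its underside.
- stray: The stray tube, lying on the pad between the bangle and the brooch. Plain metal cylinder, 16 mm in diameter, 64 mm long, 35 g, polished, slippery, rolls freely; origin at its centre, its axis is its y.
- tube0: Tube lying in the scoop's pan, across it, at the start. Same as the stray: 16 mm in diameter, 64 mm long, origin at its centre, axis = its y.
- tube1: Tube lying in the scoop's pan, across it, at the start. Same as the stray: 16 mm in diameter, 64 mm long, origin at its centre, axis = its y.
- tube2: Tube lying in the scoop's pan, across it, at the start. Same as the stray: 16 mm in diameter, 64 mm long, origin at its centre, axis = its y.
- bangle: Bystander: plain metal bangle lying flat on the pad, 54 mm across, 10 mm high; origin: centre of its underside.
- brooch: Bystander: small flower-shaped metal brooch lying flat on the pad, about 40 mm across, 8 mm high; origin: centre of its underside.
- bell: Bystander: brass hand bell standing on the table, 54 mm across, 78 mm high; origin: centre of its underside.
- jar: Bystander: small jar, 56 mm across, 75 mm high; origin: centre of its underside.
- bowl: Bystander: small copper bowl, 80 mm across, 35 mm high; origin: centre of its underside.
- ring_cone: Bystander: wooden ring cone, 60 mm across, 112 mm high; origin: centre of its underside.
- stand: Bystander: dark turned metal stand, 60 mm across, 100 mm high; origin: centre of its underside.
Not all that is in view belongs to the job. Leave any purple look-alike of the scoop alone. Leave any black look-alike of the tray alone.

How it is judged:
On the way, in this order (a step that is already met when the one before it is completed fails the run):
1. all four tubes lie in the scoop, the stray released, the scoop level (x of tube0 in the frame of scoop between -0.071 and 0.04 m and y of tube0 in the frame of scoop between -0.03 and 0.03 m and z of tube0 in the frame of scoop between 0.005 and 0.055 m and x of tube1 in the frame of scoop between -0.071 and 0.04 m and y of tube1 in the frame of scoop between -0.03 and 0.03 m and z of tube1 in the frame of scoop between 0.005 and 0.055 m and x of tube2 in the frame of scoop between -0.071 and 0.04 m and y of tube2 in the frame of scoop between -0.03 and 0.03 m and z of tube2 in the frame of scoop between 0.005 and 0.055 m and x of stray in the frame of scoop between -0.071 and 0.04 m and y of stray in the frame of scoop between -0.03 and 0.03 m and z of stray in the frame of scoop between 0.005 and 0.055 m and contact force between the fingers and stray below 0.05 N and angle between scoop's own z axis and vertical below 0.2 rad), for 0.2 s.
2. the scoop is tipped by more than 17 degrees with its lip over the run-in, less than 60 mm above it (x of scoop_lip in the frame of tray_bed between 0.03 and 0.115 m and y of scoop_lip in the frame of tray_bed between -0.04 and 0.04 m and z of scoop_lip in the frame of tray_bed between -0.005 and 0.06 m and angle between scoop's own z axis and vertical above 0.3 rad), for 0.1 s.
At the end, for the whole second after the job is handed in: Each of the four tubes lies at rest down in a groove of its own (centre below the ridge tops by more than 5 mm), and the scoop stands upright on the woven mat, released, its centre within 52 mm of the mat's (z of tube0 in the frame of tray_bed between -0.0135 and -0.005 m and x of tube0 in the frame of tray_bed between -0.085 and 0.042 m and y of tube0 in the frame of tray_bed between -0.02 and 0.02 m and linear speed of each of tube0, tube1, tube2, stray, scoop below 0.02 m/s and z of tube1 in the frame of tray_bed between -0.0135 and -0.005 m and x of tube1 in the frame of tray_bed between -0.085 and 0.042 m and y of tube1 in the frame of tray_bed between -0.02 and 0.02 m and z of tube2 in the frame of tray_bed between -0.0135 and -0.005 m and x of tube2 in the frame of tray_bed between -0.085 and 0.042 m and y of tube2 in the frame of tray_bed between -0.02 and 0.02 m and z of stray in the frame of tray_bed between -0.0135 and -0.005 m and x of stray in the frame of tray_bed between -0.085 and 0.042 m and y of stray in the frame of tray_bed between -0.02 and 0.02 m and horizontal distance between scoop and mat below 0.052 m and angle between scoop's own z axis and vertical below 0.08 rad and height (world z) of scoop below 0.012 m and contact force between the fingers and scoop below 0.05 N); the robot touches nothing.
It fails at once if a bystander (bangle, brooch, bell, jar, bowl, wooden cone or metal stand) is moved by more than 30 mm or tipped over (distance of any of bangle, brooch, bell, jar, bowl, ring_cone, stand from where it was at the start of the episode above 0.03 m or angle between any of bangle, brooch, bell, jar, bowl, ring_cone, stand's own z axis and vertical above 0.6 rad).
It also fails if it takes over 67 s, if anything falls off the work surface, if the arm or the gripper's body presses on something with over 40 N, if the wrist force passes 120 N, or if a joint passes its speed limit or range.

## Working session

There is one attempt and no reset: what is moved stays moved. The work goes in short steps, Python scripts to look and compute and a shell command to move; the robot and the scene stay as the last step left them, time stands still between calls to the robot, and variables do not carry over. Pictures are saved under pics/ and viewed, and the job is handed in when it is done.

```bash
mkdir -p pics; ls; python3 - <<'E'
from station import arm
import cv2,numpy as np
s=arm.observe();print(s)
for n in("side","top"):
    im,d=arm.get_image(n);cv2.imwrite(f"pics/{n}0.png",im[:,:,::-1]);np.save(f"pics/{n}0d.npy",d);np.save(f"pics/{n}0.npy",im)
    c=arm.get_calibration(n);print(n,c, -c["R"].T@c["t"])
E
```

```text
pics
{'time': 0.0, 'qpos': array([-1.36401499,  0.46837832, -0.0115858 ,  1.60362572,  0.0059993 ,
        1.07139305, -0.0563058 ]), 'joint_vel': array([-0.0006128 , -0.00016455, -0.00099438,  0.00043275,  0.00286579,
       -0.00149675,  0.00010901]), 'joint_torque': array([-1.53247302e-04, -5.20557296e+01, -1.23871458e-02, -2.43751448e+01,
       -5.66372252e-02,  1.70603406e-02,  1.56662668e-04]), 'tcp_pos': array([0.16061628, 0.62928437, 0.23863869]), 'tool_rot': array([-3.91457986e-01, -3.11701636e+00,  2.77692228e-03]), 'wrist_force': array([-0.21835185, -0.10025253,  0.83354158]), 'torque': array([ 0.01874768,  0.01302226, -0.04522881]), 'finger_gap': 0.9960342375713257}
side {'mtx': array([[385.92550864,   0.        , 280.02937766],
       [  0.        , 385.92550864, 210.14205687],
       [  0.        ,   0.        ,   1.        ]]), 'R': array([[ 8.68212400e-01, -4.96192713e-01, -1.40988808e-04],
       [-3.53873341e-01, -6.18990080e-01, -7.01159710e-01],
       [ 3.47823068e-01,  6.08805447e-01, -7.13004236e-01]]), 't': array([-0.42814365,  0.24006437,  0.79512463])} [ 0.18010931 -0.5479205   0.73519033]
top {'mtx': array([[410.53265914,   0.        , 285.76710815],
       [  0.        , 410.53265914, 206.59935882],
       [  0.        ,   0.        ,   1.        ]]), 'R': array([[-2.65783775e-02, -9.99646547e-01,  6.09263509e-04],
       [-9.86735282e-01,  2.61374452e-02, -1.60219591e-01],
       [ 1.60147036e-01, -4.85955858e-03, -9.87081208e-01]]), 't': array([0.00688586, 0.49858905, 1.23842439])} [ 2.93828422e-01 -1.30216921e-04  1.30230498e+00]
```

View pics/side0.png

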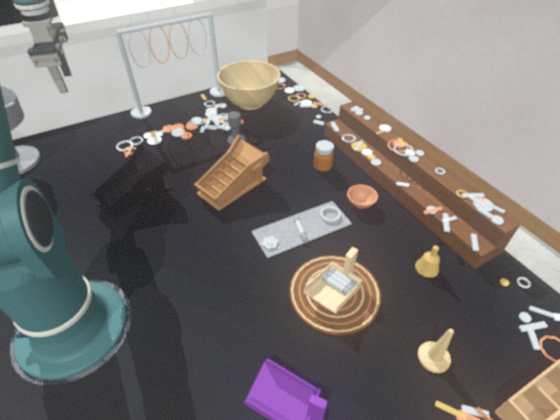

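View pics/top0.png

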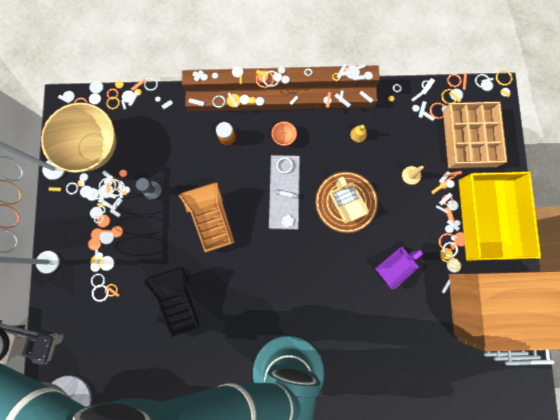

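```bash
python3 - <<'E'
import cv2,numpy as np
a=cv2.imread("pics/top0.png");
cv2.imwrite("pics/c1.png",cv2.resize(a[140:260,170:390],None,fx=3.6,fy=3.6,interpolation=cv2.INTER_CUBIC))
b=cv2.imread("pics/side0.png");
cv2.imwrite("pics/c2.png",cv2.resize(b[130:335,185:390],None,fx=2.9,fy=2.9,interpolation=cv2.INTER_CUBIC))
E
```

```text
(no output)
```

View pics/c1.png

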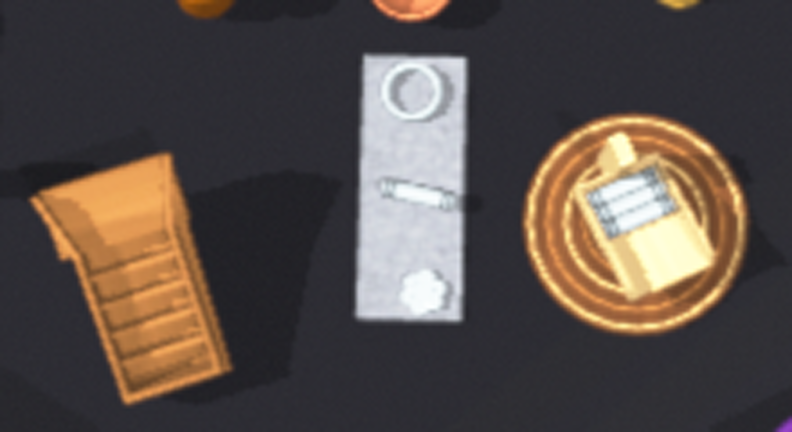

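View pics/c2.png

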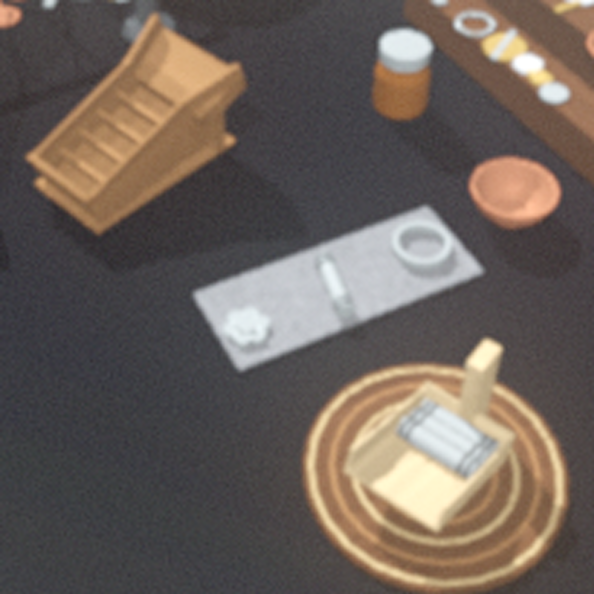

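The thing to grasp is the bright bar at about (287,194) in the top view, on the pad between the bangle (285,166) and the brooch (288,221). The three pan tubes (347,195) and the white bits on the shelf and table could be mistaken for it. The scoop is the pale wood one on the mat (347,200), not the purple one (400,268). The tray is the orange wood one (208,216), not the black one (173,300).

```bash
cat > h.py <<'E'
import numpy as np,cv2
from station import arm
def cloud(n,d):
    c=arm.get_calibration(n);K,R,t=c["mtx"],c["R"],np.array(c["t"])
    v,u=np.mgrid[:d.shape[0],:d.shape[1]]
    P=np.stack([(u-K[0,2])/K[0,0]*d,(v-K[1,2])/K[1,1]*d,d],-1)
    W=(P-t)@R; W[d<=0]=np.nan
    return W
def ray(n,u,v,z):
    c=arm.get_calibration(n);K,R,t=c["mtx"],c["R"],np.array(c["t"])
    o=-R.T@t; r=R.T@np.array([(u-K[0,2])/K[0,0],(v-K[1,2])/K[1,1],1]); return o+r*(z-o[2])/r[2]
def proj(n,X):
    c=arm.get_calibration(n);p=c["mtx"]@(c["R"]@np.asarray(X,float)+c["t"]);return p[:2]/p[2]
def rect(p):
    p=np.asarray(p,np.float32);r=cv2.minAreaRect(p[:,:2]*1000);return np.round(cv2.boxPoints(r)).tolist(),np.round(r[0],1),np.round(r[1],1)
E
python3 - <<'E'
from h import *
for n,box in(("top",{"stray":(272,298,180,208),"scoop":(318,378,170,235),"tray":(175,240,178,255),"pad":(265,305,150,235)}),("side",{"stray":(290,310,215,242),"scoop":(300,375,240,320),"tray":(190,275,130,212),"pad":(250,355,200,258)})):
    im=np.load(f"pics/{n}0.npy").astype(int);d=np.load(f"pics/{n}0d.npy");W=cloud(n,d)
    print(n,"table z",np.nanmedian(W[265:275,330:340,2]) if n=="top" else np.nanmedian(W[200:210,150:180,2]))
    hsv=cv2.cvtColor(im.astype(np.uint8),cv2.COLOR_RGB2HSV)
    def sub(k):
        a,b,c,e=box[k];m=np.zeros(d.shape,bool);m[c:e,a:b]=1;return m&np.isfinite(W[...,2])
    m=sub("stray")&(W[...,2]>.009)&(W[...,2]<.03)
    print("stray",m.sum(),rect(W[m]) if m.sum()>5 else 0, W[m].mean(0))
    m=sub("stray")&(im.min(-1)>205); print("stray col",m.sum(),rect(W[m]),W[m].mean(0))
    m=sub("pad")&(hsv[...,1]<40)&(hsv[...,2]>110);print("pad",rect(W[m]),np.median(W[m][:,2]))
    m=sub("scoop")&(W[...,2]>.07);print("plate",m.sum(),W[m].max(0),rect(W[m]))
    m=sub("scoop")&(W[...,2]>.086);print("platetop",m.sum(),W[m].mean(0))
    m=sub("scoop")&(W[...,2]>.014)&(W[...,2]<.06);print("pan",rect(W[m]))
    m=sub("scoop")&(W[...,2]<.07)&(W[...,2]>.015)&(hsv[...,1]<40)&(hsv[...,2]>120);print("tubes",m.sum(),rect(W[m]),W[m].mean(0))
    m=sub("tray")&(W[...,2]>.03)&(hsv[...,1]>60);print("tray",m.sum(),rect(W[m]),W[m].max(0))
    # mat
    m=np.zeros(d.shape,bool); m[150:340,290:390]=1; m&=(abs(W[...,2]-.006)<.004)&(hsv[...,1]>70)
    p=W[m];print("mat",cv2.minEnclosingCircle((p[:,:2]*1000).astype(np.float32)))
E
```

```text
top table z -0.0011148326574167992
stray 104 ([[510.0, 12.0], [536.0, -46.0], [591.0, -22.0], [565.0, 36.0]], array([550.8,  -5.2]), array([60.2, 63.5])) [ 0.54527741 -0.00710196  0.01666021]
stray col 476 ([[502.0, -42.0], [592.0, -46.0], [594.0, 35.0], [504.0, 38.0]], array([548.1,  -3.6]), array([80.7, 90. ])) [ 0.54556927 -0.00512998  0.00461946]
pad ([[433.0, -44.0], [676.0, -56.0], [681.0, 39.0], [437.0, 52.0]], array([556.7,  -2.2]), array([ 95.4, 243.6])) 0.0034546884071700195
plate 56 [ 0.57691613 -0.16805735  0.09572518] ([[549.0, -176.0], [553.0, -189.0], [579.0, -180.0], [575.0, -167.0]], array([ 564. , -178.2]), array([27.7, 13.9]))
platetop 39 [ 0.5643338  -0.17852917  0.09014618]
pan ([[436.0, -187.0], [466.0, -262.0], [592.0, -212.0], [562.0, -137.0]], array([ 513.7, -199.4]), array([135.5,  80.6]))
tubes 320 ([[452.0, -192.0], [479.0, -254.0], [565.0, -217.0], [538.0, -155.0]], array([ 508.8, -204.5]), array([93.4, 67.6])) [ 0.52403829 -0.1954443   0.03233306]
tray 1634 ([[361.0, 260.0], [396.0, 147.0], [581.0, 205.0], [546.0, 317.0]], array([471.1, 232.4]), array([1
[... 624 characters left out ...]
-0.17096371  0.09167117] ([[549.0, -180.0], [555.0, -194.0], [581.0, -183.0], [575.0, -169.0]], array([ 564.9, -181.7]), array([28.5, 15.1]))
platetop 74 [ 0.56457273 -0.18218542  0.0891249 ]
pan ([[442.0, -187.0], [472.0, -262.0], [593.0, -214.0], [563.0, -139.0]], array([ 517.4, -200.5]), array([130.2,  80.3]))
tubes 517 ([[495.0, -168.0], [520.0, -234.0], [567.0, -216.0], [542.0, -150.0]], array([ 531.2, -191.9]), array([50.5, 70.2])) [ 0.52750964 -0.19573835  0.03168654]
tray 2031 ([[346.0, 367.0], [384.0, 161.0], [611.0, 202.0], [573.0, 409.0]], array([478.5, 284.8]), array([231.4, 210.3])) [0.57444337 0.40839462 0.10525263]
mat ((646.0029296875, -38.06407165527344), 308.46514892578125)
```

```bash
python3 - <<'E'
from h import *
for n,uv in(("top",(285.8,193.3)),("side",(301,230.3))): print("stray ray",n,ray(n,*uv,.014))
for n,box in(("top",(175,240,178,255)),("side",(190,275,130,212))):
    im=np.load(f"pics/{n}0.npy");d=np.load(f"pics/{n}0d.npy");W=cloud(n,d);hsv=cv2.cvtColor(im,cv2.COLOR_RGB2HSV)
    a,b,c,e=box;m=np.zeros(d.shape,bool);m[c:e,a:b]=1;m&=np.isfinite(W[...,2])&(hsv[...,1]>100)&(hsv[...,0]<25)&(W[...,2]>.02)
    m&=(W[...,0]>.35)&(W[...,0]<.62)&(W[...,1]>.13)&(W[...,1]<.33)
    P=W[m];y=np.deg2rad(17.4);ex=np.array([np.cos(y),np.sin(y)]);ey=np.array([-ex[1],ex[0]])
    s=P[:,:2]@ex;t=P[:,:2]@ey
    print(n,"s",np.percentile(s,[0.3,1,99,99.7]),rect(P))
    for lo in np.arange(s.min(),s.max(),.02):
        k=(s>=lo)&(s<lo+.02);print(" s%.3f t %.3f %.3f mid %.4f zmin %.3f zmed %.3f max %.3f"%(lo,*np.percentile(t[k],[2,98]),np.percentile(t[k],[2,98]).mean(),*np.percentile(P[k,2],[3,50,98])))
    # mat ring
    M=(hsv[...,1]>60)&(hsv[...,0]<30)&(np.abs(W[...,2]-.006)<.006)&(np.hypot(W[...,0]-.515,W[...,1]+.2)<.12)
    print("mat",cv2.minEnclosingCircle((W[M][:,:2]*1000).astype(np.float32)))
E
```

```text
stray ray top [ 0.54589006 -0.00772233  0.014     ]
stray ray side [ 0.542339   -0.01926029  0.014     ]
top s [0.42248368 0.42397189 0.60920518 0.61265153] ([[361.0, 260.0], [396.0, 147.0], [581.0, 205.0], [546.0, 317.0]], array([471.1, 232.4]), array([193.7, 117.9]))
 s0.422 t 0.040 0.125 mid 0.0826 zmin 0.022 zmed 0.040 max 0.048
 s0.442 t 0.040 0.125 mid 0.0824 zmin 0.021 zmed 0.034 max 0.057
 s0.462 t 0.040 0.124 mid 0.0818 zmin 0.020 zmed 0.025 max 0.060
 s0.482 t 0.039 0.123 mid 0.0811 zmin 0.024 zmed 0.032 max 0.068
 s0.502 t 0.039 0.123 mid 0.0810 zmin 0.029 zmed 0.040 max 0.075
 s0.522 t 0.039 0.123 mid 0.0805 zmin 0.037 zmed 0.047 max 0.082
 s0.542 t 0.029 0.132 mid 0.0802 zmin 0.044 zmed 0.067 max 0.089
 s0.562 t 0.025 0.133 mid 0.0794 zmin 0.069 zmed 0.076 max 0.096
 s0.582 t 0.024 0.135 mid 0.0796 zmin 0.076 zmed 0.082 max 0.104
 s0.602 t 0.029 0.134 mid 0.0814 zmin 0.071 zmed 0.085 max 0.096
mat ((516.2929077148438, -201.30923461914062), 102.77837371826172)
side s [0.4228124  0.42392457 0.60549955 0.60716275] ([[362.0, 259.0], [395.0, 145.0], [575.0, 198.0], [541.0, 312.0]], array([468.1, 228.4]), array([187. , 118.5]))
 s0.421 t 0.037 0.121 mid 0.0791 zmin 0.022 zmed 0.041 max 0.046
 s0.441 t 0.036 0.121 mid 0.0787 zmin 0.021 zmed 0.034 max 0.052
 s0.461 t 0.036 0.120 mid 0.0781 zmin 0.021 zmed 0.038 max 0.059
 s0.481 t 0.036 0.120 mid 0.0781 zmin 0.023 zmed 0.040 max 0.065
 s0.501 t 0.035 0.120 mid 0.0773 zmin 0.029 zmed 0.049 max 0.074
 s0.521 t 0.035 0.120 mid 0.0772 zmin 0.036 zmed 0.053 max 0.080
 s0.541 t 0.023 0.120 mid 0.0719 zmin 0.046 zmed 0.066 max 0.088
 s0.561 t 0.021 0.126 mid 0.0738 zmin 0.028 zmed 0.075 max 0.095
 s0.581 t 0.020 0.132 mid 0.0756 zmin 0.039 zmed 0.082 max 0.102
 s0.601 t 0.021 0.132 mid 0.0762 zmin 0.077 zmed 0.086 max 0.090
mat ((523.014892578125, -200.8087615966797), 107.02973937988281)
```

```bash
python3 -m crank '{"offset":[[0.03,-0.05,0],[0.03,-0.05,0],[0.03,-0.05,0],[0.03,-0.05,0],[0.03,-0.05,0],[0.03,-0.05,0],[0.03,-0.05,0],[0.03,-0.05,0]],"twist":[[0,0,0],[0,0,0],[0,0,0],[0,0,0],[0,0,0],[0,0,0],[0,0,0],[0,0,0]],"claw":[80,120,120,120,120,120,120,120]}' 20; python3 -c "
from h import *
s=arm.observe();print(s['qpos'],s['tool_rot'],s['finger_gap'])
for n in('top','side'):
  for y in (-.006,-.010,-.014): print(n,[np.round(proj(n,[.545+k*.032*.24,y+k*.032*.97,.012])) for k in(-1,0,1)])
"
```

```text
time: 1.1
tcp_pos: [0.4018, 0.2184, 0.2357]
tool_rot: [-0.377, -3.117, 0.005]
wrist_force: [0.3, 0.4, 1.0]
finger_gap: 0.528
[-0.76306468  0.14167467  0.20946859  2.06926302 -0.0346077   0.93769689
  0.79485782] [-0.37723872 -3.11687545  0.00542847] 0.528300796309015
top [array([295., 196.]), array([285., 194.]), array([276., 192.])]
top [array([296., 196.]), array([287., 194.]), array([277., 192.])]
top [array([298., 196.]), array([288., 194.]), array([278., 192.])]
side [array([303., 236.]), array([299., 227.]), array([295., 218.])]
side [array([304., 237.]), array([300., 228.]), array([296., 219.])]
side [array([305., 238.]), array([301., 229.]), array([297., 220.])]
```

```bash
python3 -m crank '{"offset":[[0.016,-0.025,-0.009],[0.016,-0.025,-0.009],[0.016,-0.025,-0.009],[0.016,-0.025,-0.009],[0.016,-0.025,-0.009],[0.016,-0.025,-0.009],[0.016,-0.025,-0.009],[0.016,-0.025,-0.009],[0.016,-0.025,-0.009],[0,0,0]],"twist":[[0,0,-0.175],[0,0,-0.175],[0,0,-0.175],[0,0,-0.175],[0,0,-0.175],[0,0,-0.175],[0,0,-0.175],[0,0,-0.175],[0,0,-0.175],[0,0,0]],"claw":[120,120,120,120,120,120,120,120,120,120]}' 20; python3 -c "
from h import *
from scipy.spatial.transform import Rotation as Ro
s=arm.observe();R=Ro.from_rotvec(s['tool_rot']).as_matrix();print(s['qpos'],s['tcp_pos'],R[:,1],np.rad2deg(np.arctan2(R[1,1],R[0,1])),R[:,2],s['finger_gap'])
for n in('top','side'):
  im,d=arm.get_image(n);cv2.imwrite('pics/%s1.png'%n,im[:,:,::-1])
"
```

```text
time: 2.35
tcp_pos: [0.5495, -0.0194, 0.1508]
tool_rot: [-2.531, -1.856, 0.007]
wrist_force: [0.4, 0.4, -0.0]
finger_gap: 0.528
[-0.48673566  0.45669306  0.5852925   1.95101095 -0.3340779   0.83605638
 -0.02530042] [ 0.54953239 -0.01944079  0.15076435] [ 0.95376662 -0.30049983 -0.00539265] -17.487888826590765 [-5.66624275e-03 -3.89724025e-05 -9.99983946e-01] 0.5278387318643992
```

```bash
python3 -c "
import cv2
a=cv2.imread('pics/top1.png')[140:250,240:340];b=cv2.imread('pics/side1.png')[180:270,250:350]
cv2.imwrite('pics/c3.png',cv2.hconcat([cv2.resize(a,(400,440)),cv2.resize(b,(400,440))]))"
```

```text
(no output)
```

View pics/c3.png

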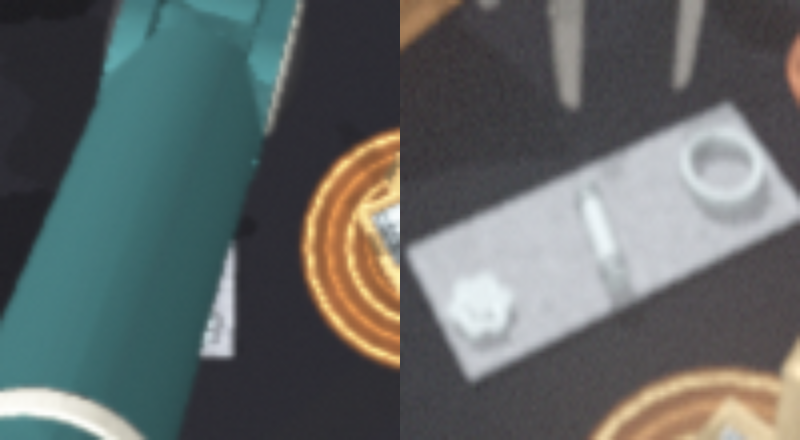

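The top view is blocked by the arm. In the side crop the stray runs from about pixel (297,217) to (305,242), clear between the brooch and the bangle, with the open fingers above it. I'm descending.

```bash
python3 -m crank '{"offset":[[-0.004,0.008,-0.03],[0,0,-0.03],[0,0,-0.02],[0,0,0]],"twist":[[0,0,0.06],[0,0,0],[0,0,0],[0,0,0]],"claw":[120,120,120,120]}' 20; cat > st.py <<'E'
from h import *
from scipy.spatial.transform import Rotation as Ro
s=arm.observe();R=Ro.from_rotvec(s['tool_rot']).as_matrix();print(s['qpos'].round(3),s['tcp_pos'].round(4),"jaw",R[:,1].round(3),np.rad2deg(np.arctan2(R[1,1],R[0,1])).round(2),"z",R[:,2].round(4),s['finger_gap'],"F",s['wrist_force'].round(2),s['time'])
E
python3 st.py; python3 -c "
from h import *
im,d=arm.get_image('side');cv2.imwrite('pics/s2.png',cv2.resize(im[180:270,250:350,::-1],None,fx=6,fy=6))
from h import proj
print((proj('side',[.545,-.011,.012])-[250,180])*6)"
```

```text
time: 2.95
tcp_pos: [0.5439, -0.0021, 0.0708]
tool_rot: [-2.45, -1.954, -0.001]
wrist_force: [-0.1, 1.0, 0.8]
finger_gap: 0.53
[-0.433  0.568  0.483  2.    -0.422  0.677  0.098] [ 0.5439 -0.0021  0.0708] jaw [ 0.975 -0.222 -0.006] -12.85 z [-0.0044  0.0069 -1.    ] 0.5298160937681414 F [-0.12  0.98  0.85] 2.95
[300.77110644 289.76672712]
```

View pics/s2.png

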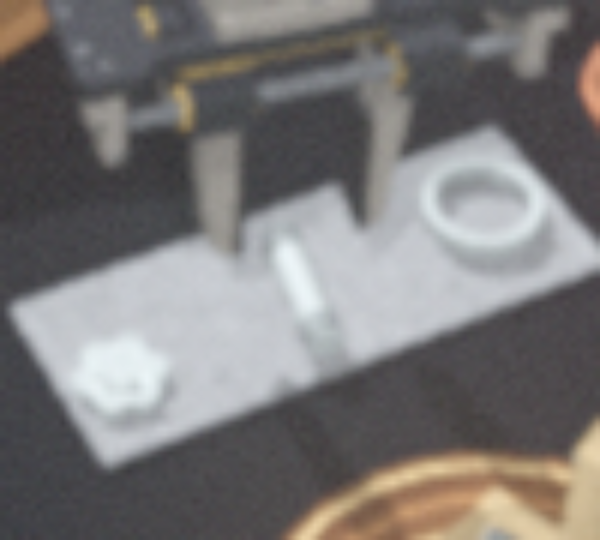

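```bash
python3 -m crank '{"offset":[[0.001,-0.009,-0.02],[0,0,-0.018],[0,0,0]],"twist":[[0,0,-0.018],[0,0,0],[0,0,0]],"claw":[120,120,120]}' 20; python3 st.py
```

```text
time: 3.38
tcp_pos: [0.5467, -0.0111, 0.033]
tool_rot: [-2.469, -1.933, -0.008]
wrist_force: [-0.6, -0.1, 0.9]
finger_gap: 0.529
[-0.382  0.633  0.441  2.003 -0.475  0.606  0.139] [ 0.5467 -0.0111  0.033 ] jaw [ 0.971 -0.24  -0.001] -13.87 z [ 5.e-04  8.e-03 -1.e+00] 0.5290400568782294 F [-0.57 -0.13  0.95] 3.375
```

```bash
python3 -m crank '{"offset":[[0,0,-0.001],[0,0,0],[0,0,0],[0,0,0],[0,0,0],[0,0,0]],"twist":[[0,0,0],[0,0,0],[0,0,0],[0,0,0],[0,0,0],[0,0,0]],"claw":[230,230,230,230,230,230]}' 15; python3 st.py
```

```text
time: 4.12
tcp_pos: [0.5475, -0.011, 0.0328]
tool_rot: [-2.469, -1.934, -0.011]
wrist_force: [-0.1, -0.3, 0.1]
finger_gap: 0.169
[-0.381  0.634  0.441  2.002 -0.476  0.605  0.141] [ 0.5475 -0.011   0.0328] jaw [ 0.971 -0.24   0.   ] -13.86 z [ 0.0022  0.0082 -1.    ] 0.1686997994896963 F [-0.06 -0.31  0.14] 4.125
```

```bash
python3 -m crank '{"offset":[[0,0,0.04],[0,0,0.04],[-0.008,-0.022,0.02],[-0.008,-0.022,0.01],[-0.008,-0.022,0.01],[-0.008,-0.022,0],[-0.008,-0.022,0],[-0.008,-0.022,0],[-0.008,-0.022,0],[-0.008,-0.022,0],[-0.002,-0.022,0],[0,0,0]],"twist":[[0,0,0],[0,0,0],[0,0,0.07],[0,0,0.07],[0,0,0.07],[0,0,0.07],[0,0,0.07],[0,0,0.07],[0,0,0.07],[0,0,0.07],[0,0,0.06],[0,0,0]],"claw":[230,230,230,230,230,230,230,230,230,230,230,230]}' 15; python3 st.py; python3 -c "
from h import *
for n in('side','top'):
  im,d=arm.get_image(n);cv2.imwrite('pics/%s3.png'%n,cv2.resize(im[130:330,240:440,::-1],None,fx=3,fy=3));np.save('pics/%s3.npy'%n,im);np.save('pics/%s3d.npy'%n,d)
"
```

```text
time: 5.62
tcp_pos: [0.4779, -0.2143, 0.1572]
tool_rot: [-1.734, -2.614, -0.008]
wrist_force: [0.4, 1.0, -0.8]
finger_gap: 0.165
[-0.022  0.384  0.47   2.004 -0.245  0.811  0.988] [ 0.4779 -0.2143  0.1572] jaw [0.921 0.389 0.001] 22.87 z [-0.0014  0.007  -1.    ] 0.16503494421277368 F [ 0.36  0.98 -0.84] 5.625
```

View pics/side3.png

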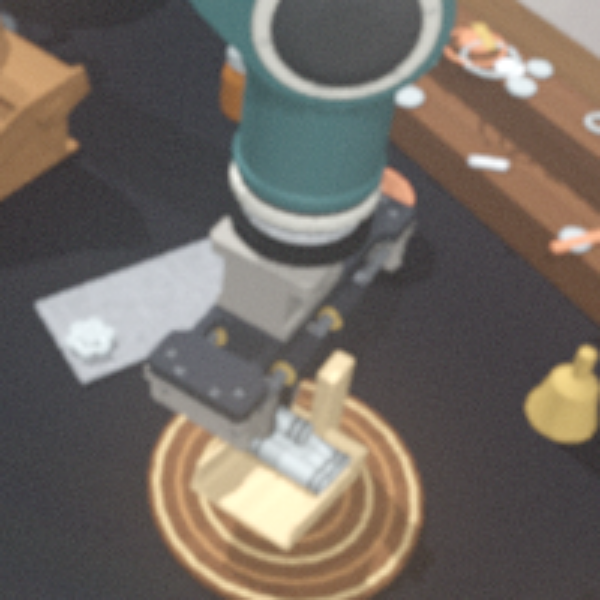

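View pics/top3.png

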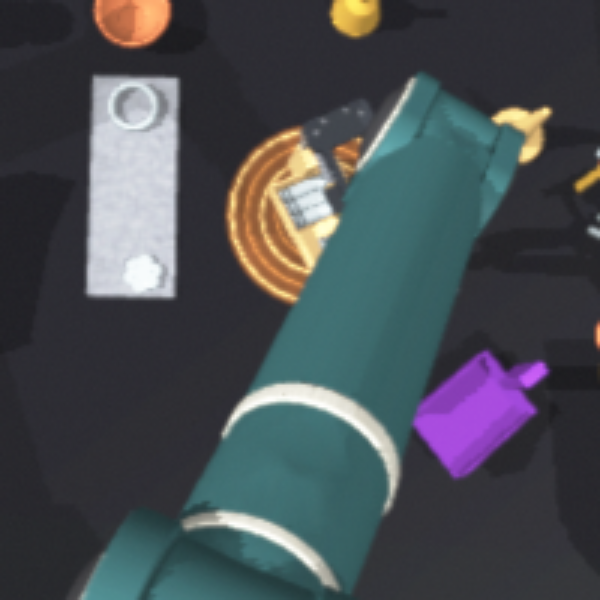

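```bash
python3 - <<'E'
from h import *
a=np.array([.24,.971]);b=np.array([.971,-.24]);c0=np.array([.5455,-.0115])
for n in("top","side"):
    d=np.load(f"pics/{n}0d.npy");W=cloud(n,d);im=np.load(f"pics/{n}0.npy")
    P=W.reshape(-1,3);q=P[:,:2]-c0
    for zl in(.009,.011,.013):
        k=(abs(q@a)<.045)&(abs(q@b)<.012)&(P[:,2]>zl)&(P[:,2]<.03)
        print(n,zl,k.sum(),"axial",np.percentile(q[k]@a,[0,2,50,98,100]).round(4),"lat",np.percentile(q[k]@b,[2,50,98]).round(4))
    # brightness profile along the axis at z=.018
    for lat in(0,):
        pr=[];ts=np.arange(-.045,.046,.003)
        for t in ts:
            p=c0+a*t+b*lat;uv=proj(n,[*p,.016]).astype(np.float32)
            pr.append(cv2.getRectSubPix(im,(1,1),(float(uv[0]),float(uv[1])))[0,0].mean())
        print(n,list(zip((ts*1000).round().astype(int),np.round(pr).astype(int))))
E
```

```text
top 0.009 100 axial [-0.0299 -0.0269  0.0035  0.0345  0.0358] lat [-0.0087 -0.0021  0.0069]
top 0.011 98 axial [-0.0276 -0.0262  0.0035  0.0345  0.0358] lat [-0.0087 -0.0021  0.0069]
top 0.013 86 axial [-0.0276 -0.0264  0.0028  0.0347  0.0358] lat [-0.0087 -0.0019  0.0055]
top [(np.int64(-45), np.int64(36)), (np.int64(-42), np.int64(39)), (np.int64(-39), np.int64(58)), (np.int64(-36), np.int64(104)), (np.int64(-33), np.int64(148)), (np.int64(-30), np.int64(176)), (np.int64(-27), np.int64(205)), (np.int64(-24), np.int64(205)), (np.int64(-21), np.int64(207)), (np.int64(-18), np.int64(217)), (np.int64(-15), np.int64(237)), (np.int64(-12), np.int64(248)), (np.int64(-9), np.int64(248)), (np.int64(-6), np.int64(248)), (np.int64(-3), np.int64(247)), (np.int64(0), np.int64(247)), (np.int64(3), np.int64(249)), (np.int64(6), np.int64(248)), (np.int64(9), np.int64(248)), (np.int64(12), np.int64(247)), (np.int64(15), np.int64(247)), (np.int64(18), np.int64(247)), (np.int64(21), np.int64(243)), (np.int64(24), np.int64(224)), (np.int64(27), np.int64(203)), (np.int64(30), np.int64(209)), (np.int64(
[... 698 characters left out ...]
1), np.int64(193)), (np.int64(-18), np.int64(197)), (np.int64(-15), np.int64(210)), (np.int64(-12), np.int64(229)), (np.int64(-9), np.int64(237)), (np.int64(-6), np.int64(237)), (np.int64(-3), np.int64(239)), (np.int64(0), np.int64(238)), (np.int64(3), np.int64(238)), (np.int64(6), np.int64(238)), (np.int64(9), np.int64(238)), (np.int64(12), np.int64(239)), (np.int64(15), np.int64(238)), (np.int64(18), np.int64(238)), (np.int64(21), np.int64(237)), (np.int64(24), np.int64(226)), (np.int64(27), np.int64(212)), (np.int64(30), np.int64(198)), (np.int64(33), np.int64(191)), (np.int64(36), np.int64(196)), (np.int64(39), np.int64(200)), (np.int64(42), np.int64(195)), (np.int64(45), np.int64(176))]
```

```bash
python3 -m crank '{"offset":[[0.001,-0.002,-0.03],[0,0,-0.03],[0,0,-0.015],[0,0,0]],"twist":[[0,0,-0.022],[0,0,0],[0,0,0],[0,0,0]],"claw":[230,230,230,230]}' 15; python3 st.py; python3 -c "
from h import *
for n in('side','top'):
  im,d=arm.get_image(n);cv2.imwrite('pics/%s4.png'%n,cv2.resize(im[200:330,280:410,::-1],None,fx=4.5,fy=4.5))
"
```

```text
time: 6.22
tcp_pos: [0.4818, -0.2091, 0.0807]
tool_rot: [-1.755, -2.6, -0.014]
wrist_force: [0.2, -0.3, 0.1]
finger_gap: 0.167
[ 0.023  0.512  0.41   2.038 -0.341  0.659  1.042] [ 0.4818 -0.2091  0.0807] jaw [0.927 0.374 0.005] 21.95 z [ 8.000e-04  1.000e-02 -9.999e-01] 0.16711438932975872 F [ 0.19 -0.31  0.07] 6.225
```

View pics/side4.png

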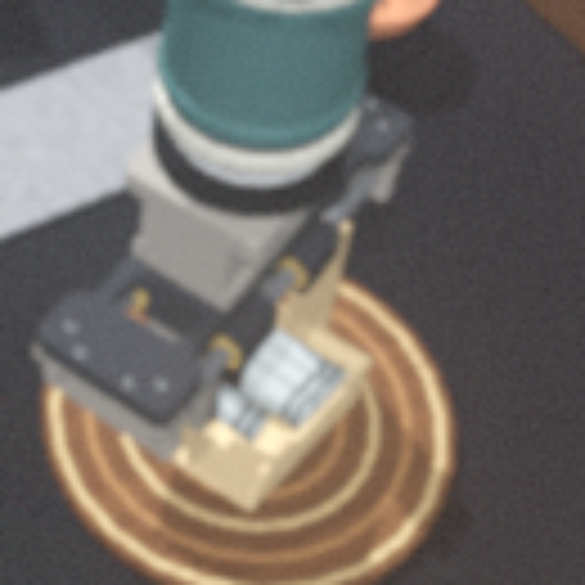

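```bash
python3 -m crank '{"offset":[[-0.003,-0.007,-0.005],[0,0,0]],"twist":[[0,0,0],[0,0,0]],"claw":[230,230]}' 15; python3 st.py; python3 -c "
from h import *
for n in('side',):
  im,d=arm.get_image(n);cv2.imwrite('pics/%s5.png'%n,cv2.resize(im[200:330,280:410,::-1],None,fx=4.5,fy=4.5))
"
```

```text
time: 6.58
tcp_pos: [0.48, -0.2174, 0.0779]
tool_rot: [-1.758, -2.603, -0.016]
wrist_force: [-0.2, 0.4, -0.4]
finger_gap: 0.167
[ 0.042  0.517  0.406  2.038 -0.346  0.65   1.062] [ 0.48   -0.2174  0.0779] jaw [0.928 0.374 0.008] 21.94 z [ 0.0051  0.0087 -0.9999] 0.16727862987010397 F [-0.17  0.41 -0.37] 6.575
```

View pics/side5.png

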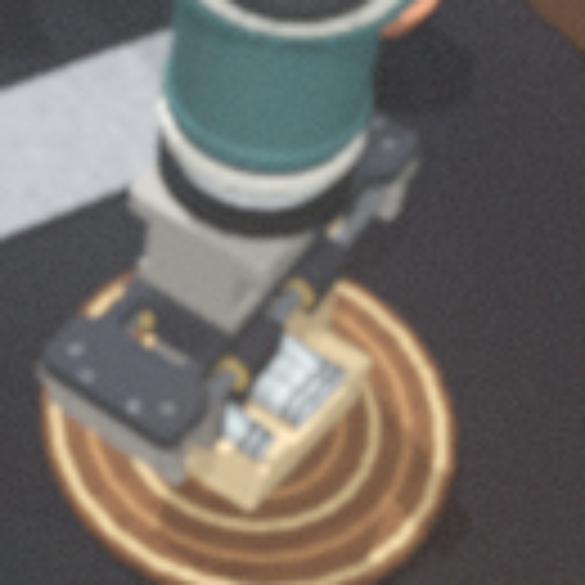

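```bash
python3 -m crank '{"offset":[[-0.001,0.001,-0.006],[0,0,0]],"twist":[[0,0,0],[0,0,0]],"claw":[230,230]}' 15; python3 st.py
```

```text
time: 6.88
tcp_pos: [0.4794, -0.2161, 0.0721]
tool_rot: [1.758, 2.603, 0.017]
wrist_force: [-0.5, -0.1, -0.1]
finger_gap: 0.165
[ 0.046  0.525  0.399  2.043 -0.353  0.636  1.067] [ 0.4794 -0.2161  0.0721] jaw [0.927 0.374 0.009] 21.95 z [ 0.0064  0.0089 -0.9999] 0.1651932360782245 F [-0.46 -0.11 -0.14] 6.875
```

```bash
python3 -m crank '{"offset":[[0,0,0],[0,0,0],[0,0,0],[0,0,0.01],[0,0,0.03],[0,0,0.04],[0,0,0.04]],"twist":[[0,0,0],[0,0,0],[0,0,0],[0,0,0],[0,0,0],[0,0,0],[0,0,0]],"claw":[198,198,198,198,198,150,120]}' 15; python3 st.py; python3 -c "
from h import *
for n in('side',):
  im,d=arm.get_image(n);cv2.imwrite('pics/%s6.png'%n,cv2.resize(im[200:330,280:410,::-1],None,fx=4.5,fy=4.5))
"
```

```text
time: 7.75
tcp_pos: [0.4775, -0.2156, 0.1946]
tool_rot: [-1.756, -2.599, -0.014]
wrist_force: [0.0, -0.4, -0.7]
finger_gap: 0.418
[-0.048  0.33   0.501  1.977 -0.214  0.888  0.949] [ 0.4775 -0.2156  0.1946] jaw [0.928 0.373 0.004] 21.92 z [ 8.e-04  1.e-02 -1.e+00] 0.41803111198207044 F [ 0.01 -0.37 -0.7 ] 7.75
```

View pics/side6.png

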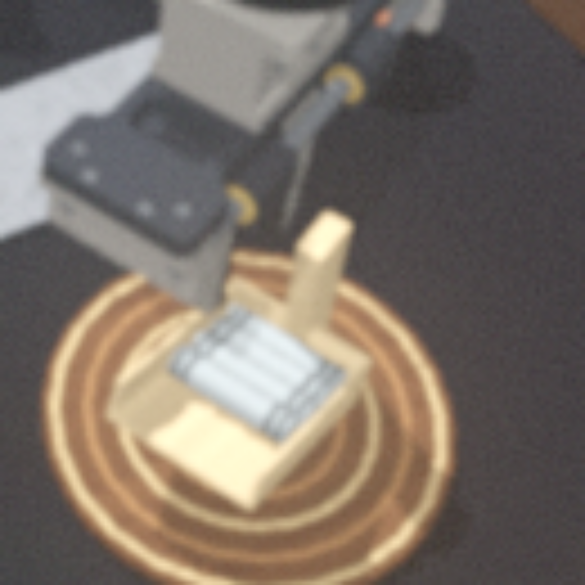

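```bash
python3 -m crank '{"offset":[[0.0095,0.004,0],[0.0095,0.004,0],[0.0095,0.004,0],[0.0095,0.004,0],[0.0095,0.004,0],[0.0095,0.004,0],[0.0095,0.004,0],[0.0095,0.004,0],[0.0095,0.004,0],[0,0,0]],"twist":[[0,0,-0.173],[0,0,-0.173],[0,0,-0.173],[0,0,-0.173],[0,0,-0.173],[0,0,-0.173],[0,0,-0.173],[0,0,-0.173],[0,0,-0.173],[0,0,0]],"claw":[100,100,100,100,100,100,100,100,100,100]}' 15; python3 st.py; python3 - <<'E'
from h import *
n='side';im,d=arm.get_image(n);cv2.imwrite('pics/side7.png',cv2.resize(im[200:330,280:410,::-1],None,fx=4.5,fy=4.5))
W=cloud(n,d);P=W.reshape(-1,3);k=(np.hypot(P[:,0]-.565,P[:,1]+.181)<.03)&(P[:,2]>.065)&(P[:,2]<.097)
print(k.sum(),rect(P[k]))
k=(np.hypot(P[:,0]-.515,P[:,1]+.2)<.09)&(P[:,2]>.014)&(P[:,2]<.06);print(rect(P[k]))
E
```

```text
time: 9.05
tcp_pos: [0.5692, -0.1804, 0.2076]
tool_rot: [3.075, 0.536, 0.016]
wrist_force: [0.6, 0.1, -0.1]
finger_gap: 0.607
[-0.385  0.507  0.845  1.822 -0.435  0.991 -0.591] [ 0.5692 -0.1804  0.2076] jaw [ 0.338 -0.941  0.021] -70.25 z [ 0.0134 -0.0178 -0.9998] 0.6067982233337127 F [ 0.64  0.13 -0.09] 9.05
134 ([[549.0, -181.0], [554.0, -194.0], [581.0, -183.0], [575.0, -170.0]], array([ 564.8, -181.8]), array([28.7, 13.8]))
([[442.0, -188.0], [472.0, -262.0], [593.0, -214.0], [563.0, -139.0]], array([ 517.3, -200.6]), array([130.2,  79.9]))
```

View pics/side7.png

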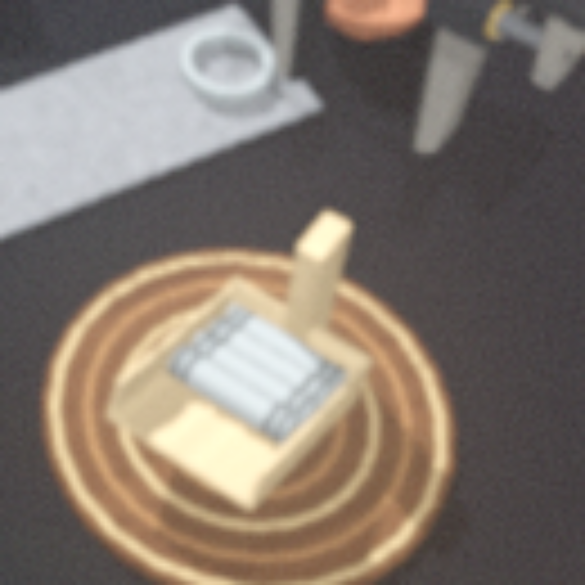

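```bash
python3 -m crank '{"offset":[[-0.0045,0,-0.03],[0,0,-0.03],[0,0,-0.02],[0,0,0]],"twist":[[0.018,0.013,0.032],[0,0,0],[0,0,0],[0,0,0]],"claw":[100,100,100,100]}' 15; python3 st.py
```

```text
time: 9.6
tcp_pos: [0.563, -0.1819, 0.1274]
tool_rot: [-3.081, -0.603, -0.005]
wrist_force: [0.8, 0.5, 0.8]
finger_gap: 0.609
[-0.296  0.603  0.748  1.876 -0.534  0.871 -0.465] [ 0.563  -0.1819  0.1274] jaw [ 0.377 -0.926 -0.001] -67.84 z [ 0.0031  0.0024 -1.    ] 0.6090259962266154 F [0.84 0.46 0.77] 9.6
```

```bash
python3 -m crank '{"offset":[[0.002,0.001,-0.025],[0,0,-0.023],[0,0,0]],"twist":[[0,0,-0.008],[0,0,0],[0,0,0]],"claw":[100,100,100]}' 15; python3 st.py
```

```text
time: 9.98
tcp_pos: [0.567, -0.1822, 0.0818]
tool_rot: [3.085, 0.594, 0.014]
wrist_force: [-0.6, -0.5, -0.0]
finger_gap: 0.606
[-0.257  0.669  0.696  1.888 -0.597  0.794 -0.426] [ 0.567  -0.1822  0.0818] jaw [ 0.371 -0.928  0.002] -68.2 z [ 0.0086  0.0015 -1.    ] 0.606150818495946 F [-0.58 -0.46 -0.04] 9.975
```

```bash
python3 -m crank '{"offset":[[-0.002,0.001,-0.005],[0,0,0],[0,0,0],[0,0,0],[0,0,0],[0,0,0],[0,0,0],[0,0,0]],"twist":[[0,0.008,0],[0,0,0],[0,0,0],[0,0,0],[0,0,0],[0,0,0],[0,0,0],[0,0,0]],"claw":[150,190,200,210,240,240,240,240]}' 55; python3 st.py
```

```text
time: 10.98
tcp_pos: [0.567, -0.1816, 0.0804]
tool_rot: [-3.085, -0.595, -0.009]
wrist_force: [0.2, 0.3, -0.4]
finger_gap: 0.151
[-0.258  0.673  0.695  1.887 -0.597  0.795 -0.427] [ 0.567  -0.1816  0.0804] jaw [ 0.372 -0.928  0.001] -68.15 z [ 0.0056  0.0011 -1.    ] 0.15092782105994126 F [ 0.19  0.3  -0.45] 10.975
```

```bash
python3 -m crank '{"offset":[[0,0,0.01],[0,0,0.02],[0,0,0.025],[0,0,0.025],[0,0,0.025],[0,0,0.02],[0,0,0]],"twist":[[0,0,0],[0,0,0],[0,0,0],[0,0,0],[0,0,0],[0,0,0],[0,0,0]],"claw":[240,240,240,240,240,240,240]}' 55; python3 st.py;  python3 - <<'E'
from h import *
n='side';im,d=arm.get_image(n);cv2.imwrite('pics/side8.png',cv2.resize(im[160:330,260:430,::-1],None,fx=3.5,fy=3.5))
E
```

```text
time: 11.85
tcp_pos: [0.5657, -0.1823, 0.2143]
tool_rot: [3.085, 0.592, 0.011]
wrist_force: [-1.0, 0.2, -4.1]
finger_gap: 0.149
[-0.366  0.496  0.837  1.814 -0.433  1.018 -0.549] [ 0.5657 -0.1823  0.2143] jaw [ 0.37  -0.929  0.002] -68.26 z [ 7.e-03  9.e-04 -1.e+00] 0.14885346640269062 F [-0.96  0.17 -4.09] 11.85
```

View pics/side8.png

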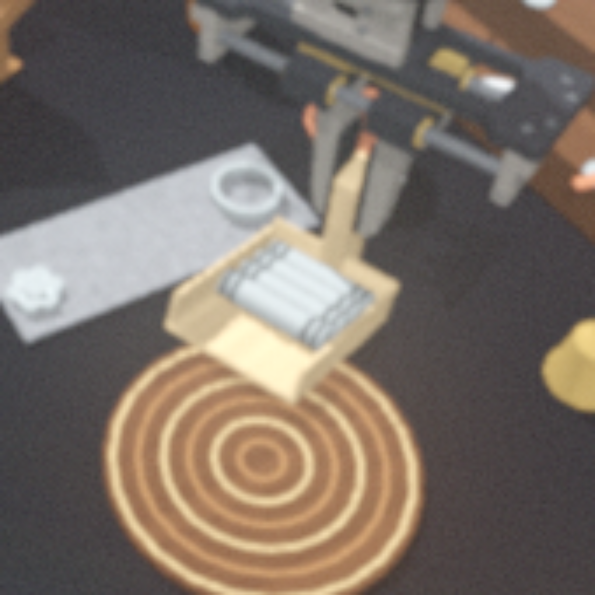

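```bash
cat > sc.py <<'E'
# scoop pose check in tool-centred scoop coords; usage sc.py n
from h import *
from scipy.spatial.transform import Rotation as Ro
import sys
def meas(n,d):
    s=arm.observe();R=Ro.from_rotvec(s['tool_rot']).as_matrix();p=s['tcp_pos']
    # scoop axes nominal from tool: z=-tool z, y=-tool y (jaw at -68 -> scoop y 111), x = y cross z
    z=-R[:,2];y=-R[:,1];x=np.cross(y,z)
    g=p+R[:,2]*.006
    W=cloud(n,d);P=W.reshape(-1,3)-g
    L=np.stack([P@x,P@y,P@z],-1)  # coords rel. to grip
    return L.reshape(W.shape),(x,y,z,g)
E
python3 - <<'E'
from sc import *
n='side';im,d=arm.get_image(n);L,f=meas(n,d);hsv=cv2.cvtColor(im,cv2.COLOR_RGB2HSV)
# expected: lip at (-116,0,-28-3), floor mid (-66,..)
w=(hsv[...,1]>40)&(hsv[...,0]<32)&np.isfinite(L[...,0])
m=w&(L[...,0]<-.07)&(L[...,0]>-.125)&(abs(L[...,1])<.03)&(abs(L[...,2]+.04)<.025)
Q=L[m];A=np.c_[Q[:,:2],np.ones(len(Q))];c,_,_,_=np.linalg.lstsq(A,Q[:,2],rcond=None);print("floor slope deg x,y",np.rad2deg(np.arctan(c[:2])),"z at lip x=-.116",A.shape,c@[-.116,0,1])
m=w&(L[...,0]<0)&(L[...,0]>-.15)&(abs(L[...,1])<.06)&(abs(L[...,2]+.04)<.035);print(rect(L[m]),)
W=cloud(n,d);M=(hsv[...,1]>60)&(hsv[...,0]<30)&(np.abs(W[...,2]-.005)<.005)&(np.hypot(W[...,0]-.515,W[...,1]+.2)<.115)
print("mat",M.sum(),cv2.minEnclosingCircle((W[M][:,:2]*1000).astype(np.float32)), rect(W[M]))
# ring centre of mat in image: bullseye
E
```

```text
floor slope deg x,y [-17.54658033   0.02851265] z at lip x=-.116 (519, 3) -0.031349594198381035
([[-119.0, -41.0], [-1.0, -42.0], [0.0, 38.0], [-118.0, 39.0]], array([-59.2,  -1.2]), array([ 80.1, 118.1]))
mat 5210 ((518.4653930664062, -200.89968872070312), 104.47380065917969) ([[377.0, -231.0], [542.0, -342.0], [648.0, -184.0], [483.0, -73.0]], array([ 512.5, -207.6]), array([191. , 199.1]))
```

```bash
python3 -m crank '{"offset":[[0,0.01,0.02],[0.003,0.02,0.02],[0.006,0.03,0.01],[0.007,0.035,0],[0.007,0.035,0],[0.007,0.035,0],[0.007,0.035,0],[0.007,0.035,0],[0.007,0.035,0],[0.006,0.03,0],[0.005,0.025,0],[0,0,0]],"twist":[[0,0,0],[0,0,0],[0,0,-0.01],[0,0,-0.01],[0,0,-0.01],[0,0,-0.01],[0,0,-0.01],[0,0,-0.01],[0,0,-0.01],[0,0,-0.01],[0,0,-0.01],[0,0,0]],"claw":[240,240,240,240,240,240,240,240,240,240,240,240]}' 55; python3 st.py
```

```text
time: 13.45
tcp_pos: [0.6234, 0.1622, 0.2671]
tool_rot: [-3.107, -0.453, 0.006]
wrist_force: [0.5, -0.6, -3.5]
finger_gap: 0.149
[-0.885  0.532  0.832  1.628 -0.421  1.174 -1.235] [0.6234 0.1622 0.2671] jaw [ 0.286 -0.958 -0.002] -73.4 z [-0.0042  0.0013 -1.    ] 0.14898335286934664 F [ 0.49 -0.56 -3.48] 13.45
```

```bash
python3 -m crank '{"offset":[[0.004,0.02,0],[0.006,0.025,-0.005],[0.006,0.03,-0.01],[0.006,0.025,-0.01],[0.004,0.018,-0.005],[0,0,0]],"twist":[[0,0,0],[0,0,0],[0.015,-0.05,0],[0.015,-0.05,0],[0.01,-0.034,0],[0,0,0]],"claw":[240,240,240,240,240,240]}' 55; python3 st.py; python3 - <<'E'
from sc import *
for n in('side','top'):
    im,d=arm.get_image(n);cv2.imwrite('pics/%s9.png'%n,cv2.resize(im[90:290,140:340,::-1],None,fx=3,fy=3))
E
```

```text
time: 14.2
tcp_pos: [0.6494, 0.2896, 0.2345]
tool_rot: [-3.078, -0.451, -0.211]
wrist_force: [-0.8, 0.6, -3.5]
finger_gap: 0.147
[-1.009  0.606  0.793  1.598 -0.498  1.001 -1.369] [0.6494 0.2896 0.2345] jaw [ 0.287 -0.958 -0.004] -73.33 z [ 0.1303  0.0429 -0.9905] 0.14749223852996107 F [-0.82  0.63 -3.54] 14.2
```

View pics/side9.png

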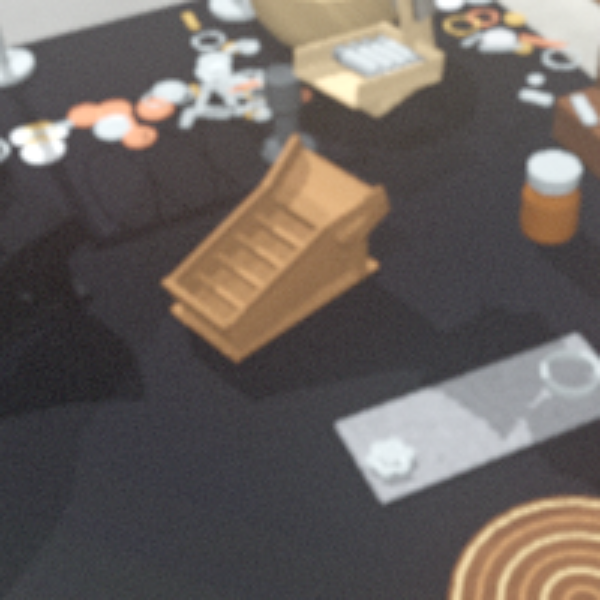

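View pics/top9.png

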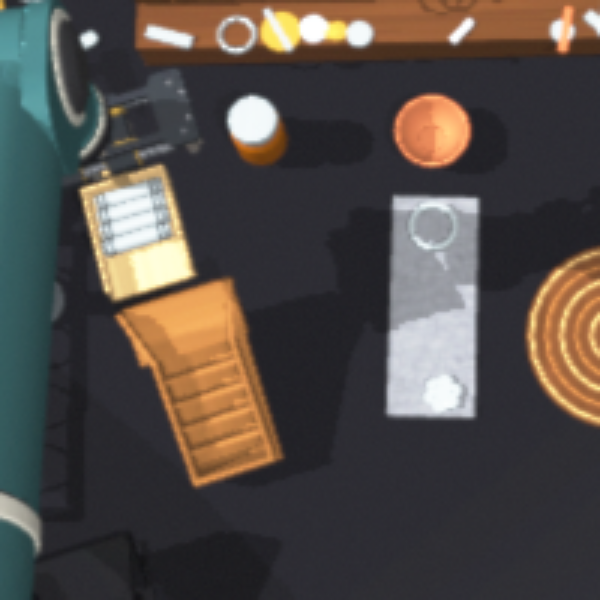

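```bash
python3 -m crank '{"offset":[[-0.003,-0.003,-0.012],[-0.003,-0.003,-0.014],[-0.003,-0.003,-0.014],[-0.002,-0.001,-0.012],[0,0,0]],"twist":[[0.009,-0.03,0],[0.009,-0.03,0],[0.009,-0.03,0],[0.008,-0.025,0],[0,0,0]],"claw":[240,240,240,240,240]}' 55; python3 st.py; cat > lip.py <<'E'
from sc import *
def lip():
    s=arm.observe();R=Ro.from_rotvec(s['tool_rot']).as_matrix();z=-R[:,2];y=-R[:,1];x=np.cross(y,z);g=s['tcp_pos']+R[:,2]*.006
    L=g-.1175*x-.0314*z
    yw=np.deg2rad(16.3);ex=np.array([np.cos(yw),np.sin(yw),0]);ey=np.array([-ex[1],ex[0],0])
    o=np.array([.4668,.2291,.0545]);q=L-o;s_,c=np.sin(np.deg2rad(20)),np.cos(np.deg2rad(20))
    bx=ex*c+np.array([0,0,s_]);bz=-ex*s_+np.array([0,0,c])
    tilt=np.rad2deg(np.arctan2(-(-x)[2],np.hypot(x[0],x[1])))
    print("lip world",L.round(4),"bed",(1000*np.array([q@bx,q@ey,q@bz])).round(1),"tilt",round(tilt,2),"roll",np.rad2deg(y[2]).round(2),"yaw",np.rad2deg(np.arctan2(x[1],x[0])).round(2),"t",s['time'])
    # TCP target for tilt th with lip at bed x=80 mm, z h
    lw=o+bx*.080+bz*.014
    for th in(15,17,19,20,21,22,24,26,28):
        a=np.deg2rad(th);v=np.array([.1175*np.cos(a)-.0374*np.sin(a),.1175*np.sin(a)+.0374*np.cos(a)])
        T=lw+ex*v[0]+np.array([0,0,v[1]]);print(th,T.round(4),"delta",(T-s['tcp_pos']).round(4))
lip()
E
python3 lip.py
```

```text
time: 14.92
tcp_pos: [0.6421, 0.2689, 0.1849]
tool_rot: [-3.048, -0.426, -0.401]
wrist_force: [-0.4, -0.3, -3.8]
finger_gap: 0.152
[-1.016  0.578  0.763  1.779 -0.559  0.723 -1.298] [0.6421 0.2689 0.1849] jaw [ 0.274 -0.962 -0.002] -74.07 z [ 0.2486  0.0728 -0.9659] 0.15174402725107697 F [-0.37 -0.35 -3.77] 14.925
lip world [0.5423 0.2406 0.1183] bed [ 92.9 -10.2  34.1] tilt 15.02 roll 0.1 yaw 15.9 t 14.925
15 [0.634  0.278  0.1616] delta [-0.0081  0.009  -0.0233]
17 [0.6317 0.2773 0.1651] delta [-0.0104  0.0084 -0.0197]
19 [0.6293 0.2766 0.1686] delta [-0.0128  0.0077 -0.0162]
20 [0.6281 0.2763 0.1703] delta [-0.0141  0.0073 -0.0145]
21 [0.6268 0.2759 0.172 ] delta [-0.0154  0.0069 -0.0128]
22 [0.6255 0.2755 0.1737] delta [-0.0167  0.0066 -0.0112]
24 [0.6228 0.2747 0.177 ] delta [-0.0194  0.0058 -0.0079]
26 [0.62   0.2739 0.1801] delta [-0.0222  0.0049 -0.0047]
28 [0.6171 0.273  0.1832] delta [-0.0251  0.0041 -0.0017]
```

```bash
python3 -m crank '{"offset":[[-0.004,0.004,-0.006],[-0.004,0.005,-0.008],[0,0,-0.006],[0,0,0]],"twist":[[0,0,0.007],[0,0,0],[0,0,0],[0,0,0]],"claw":[240,240,240,240]}' 55;  python3 lip.py; python3 - <<'E'
from sc import *
for n in('side','top'):
    im,d=arm.get_image(n);cv2.imwrite('pics/%s10.png'%n,cv2.resize(im[110:250,150:290,::-1],None,fx=4,fy=4))
    W=cloud(n,d);np.save('pics/%s10d.npy'%n,d)
E
```

```text
time: 15.42
tcp_pos: [0.6353, 0.2783, 0.1654]
tool_rot: [-3.045, -0.436, -0.403]
wrist_force: [0.3, 0.1, -3.1]
finger_gap: 0.146
lip world [0.5358 0.2493 0.0987] bed [82.6  0.  16.9] tilt 15.1 roll 0.11 yaw 16.28 t 15.425
15 [0.634  0.278  0.1616] delta [-0.0013 -0.0003 -0.0038]
17 [0.6317 0.2773 0.1651] delta [-0.0036 -0.001  -0.0002]
19 [0.6293 0.2766 0.1686] delta [-0.006  -0.0017  0.0033]
20 [0.6281 0.2763 0.1703] delta [-0.0073 -0.0021  0.005 ]
21 [0.6268 0.2759 0.172 ] delta [-0.0086 -0.0024  0.0067]
22 [0.6255 0.2755 0.1737] delta [-0.0099 -0.0028  0.0083]
24 [0.6228 0.2747 0.177 ] delta [-0.0125 -0.0036  0.0116]
26 [0.62   0.2739 0.1801] delta [-0.0153 -0.0044  0.0148]
28 [0.6171 0.273  0.1832] delta [-0.0183 -0.0053  0.0178]
```

View pics/side10.png

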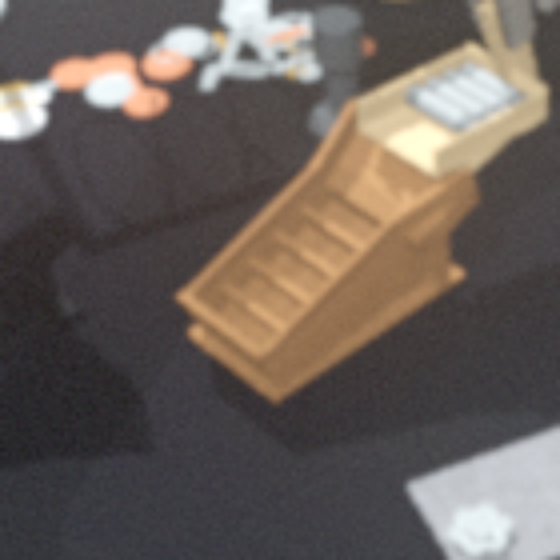

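View pics/top10.png

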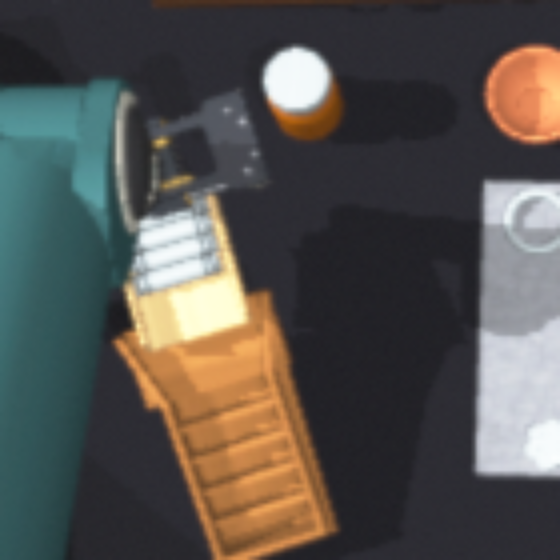

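```bash
cat > pic.py <<'E'
from sc import *
import sys
im,d=arm.get_image('side');np.save('pics/p%s.npy'%sys.argv[1],im);cv2.imwrite('pics/p%s.png'%sys.argv[1],cv2.resize(im[110:250,150:290,::-1],None,fx=3.5,fy=3.5))
E
python3 -m crank '{"offset":[[-0.001,0,0.001],[-0.001,0,0.001],[0,0,0]],"twist":[[0.005,-0.017,0],[0.005,-0.017,0],[0,0,0]],"claw":[240,240,240]}' 55;  python3 lip.py|head -1; python3 pic.py 1
```

```text
time: 15.9
tcp_pos: [0.6338, 0.2781, 0.1687]
tool_rot: [-3.031, -0.433, -0.462]
wrist_force: [-0.4, 0.1, -4.0]
finger_gap: 0.151
lip world [0.5368 0.2499 0.0979] bed [83.5  0.3 15.8] tilt 17.36 roll 0.14 yaw 16.24 t 15.9
```

View pics/p1.png

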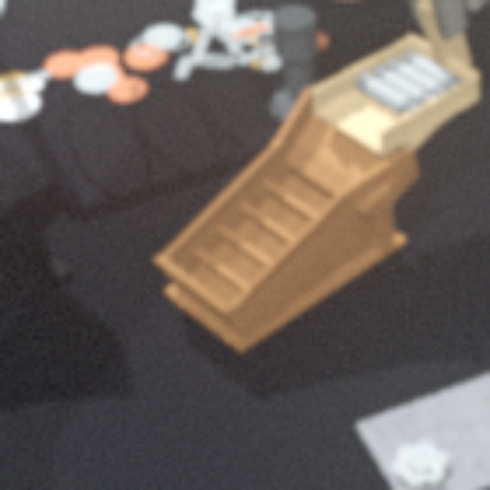

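```bash
python3 -m crank '{"offset":[[-0.001,0,0.001],[0,0,0],[0,0,0]],"twist":[[0.005,-0.018,0],[0,0,0],[0,0,0]],"claw":[240,240,240]}' 55;  python3 lip.py|head -1; python3 pic.py 2
```

```text
time: 16.32
tcp_pos: [0.633, 0.2782, 0.17]
tool_rot: [-3.024, -0.432, -0.493]
wrist_force: [0.2, 0.5, -3.2]
finger_gap: 0.145
lip world [0.5374 0.2504 0.0972] bed [83.9  0.7 14.9] tilt 18.52 roll 0.13 yaw 16.25 t 16.325
```

View pics/p2.png

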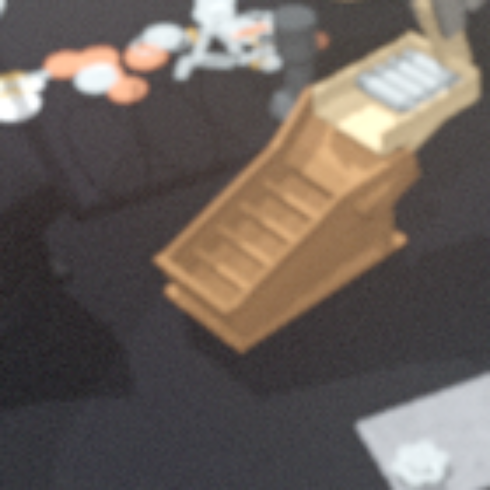

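```bash
python3 -m crank '{"offset":[[-0.001,0,0.001],[0,0,0],[0,0,0]],"twist":[[0.004,-0.014,0],[0,0,0],[0,0,0]],"claw":[240,240,240]}' 55;  python3 lip.py|head -1; python3 pic.py 3; python3 -c "
import cv2;cv2.imwrite('pics/p23.png',cv2.hconcat([cv2.resize(cv2.imread('pics/p%d.png'%i)[0:180,220:],None,fx=1.45,fy=1.45) for i in(2,3)]))"
```

```text
time: 16.75
tcp_pos: [0.6319, 0.2781, 0.171]
tool_rot: [-3.018, -0.431, -0.515]
wrist_force: [-0.0, 0.4, -4.0]
finger_gap: 0.148
lip world [0.5374 0.2507 0.0966] bed [83.8  0.9 14.4] tilt 19.4 roll 0.12 yaw 16.24 t 16.75
```

View pics/p23.png

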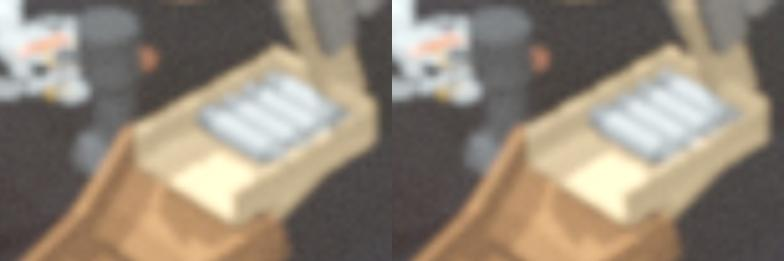

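```bash
cat > cmp.py <<'E'
import sys,cv2
a=sys.argv[1:]
cv2.imwrite('pics/cmp%s.png'%'_'.join(a),cv2.hconcat([cv2.resize(cv2.imread('pics/p%s.png'%i)[0:300,120:],(390,300)) for i in a]))
E
python3 -m crank '{"offset":[[-0.001,0,0.0015],[0,0,0]],"twist":[[0.004,-0.014,0],[0,0,0]],"claw":[240,240]}' 55;  python3 lip.py|head -1; python3 pic.py 4; python3 pic.py 5; python3 cmp.py 4 5
```

```text
time: 17.05
tcp_pos: [0.6308, 0.278, 0.1725]
tool_rot: [-3.012, -0.43, -0.538]
wrist_force: [0.1, 0.8, -3.3]
finger_gap: 0.148
lip world [0.5374 0.2509 0.0967] bed [83.9  1.1 14.3] tilt 20.28 roll 0.11 yaw 16.24 t 17.05
```

View pics/cmp4_5.png

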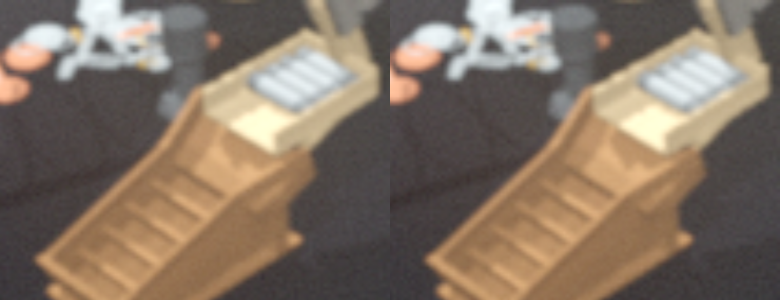

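```bash
python3 -m crank '{"offset":[[0,0,0],[0,0,0]],"twist":[[0,0,0],[0,0,0]],"claw":[240,240]}' 55;  python3 pic.py 6; python3 cmp.py 4 6
```

```text
time: 17.4
tcp_pos: [0.6311, 0.2781, 0.1726]
tool_rot: [-3.012, -0.431, -0.539]
wrist_force: [-0.1, -0.4, -3.4]
finger_gap: 0.148
```

View pics/cmp4_6.png

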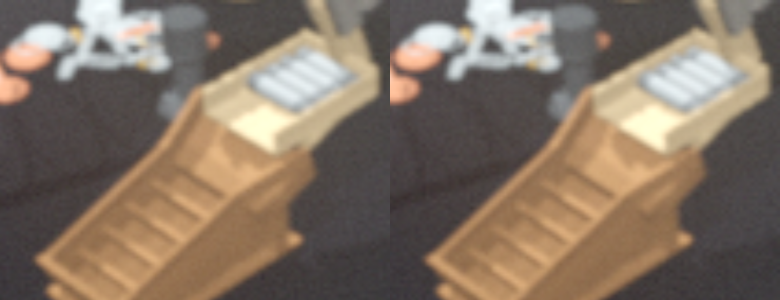

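```bash
python3 -m crank '{"offset":[[-0.001,0,0.001],[0,0,0]],"twist":[[0.003,-0.011,0],[0,0,0]],"claw":[240,240]}' 55;  python3 lip.py|head -1; python3 pic.py 7; python3 cmp.py 4 7
```

```text
time: 17.7
tcp_pos: [0.6301, 0.278, 0.1736]
tool_rot: [-3.007, -0.43, -0.557]
wrist_force: [-0.7, 1.2, -3.0]
finger_gap: 0.151
lip world [0.5376 0.2511 0.0966] bed [84.   1.3 14.2] tilt 20.98 roll 0.09 yaw 16.25 t 17.7
```

View pics/cmp4_7.png

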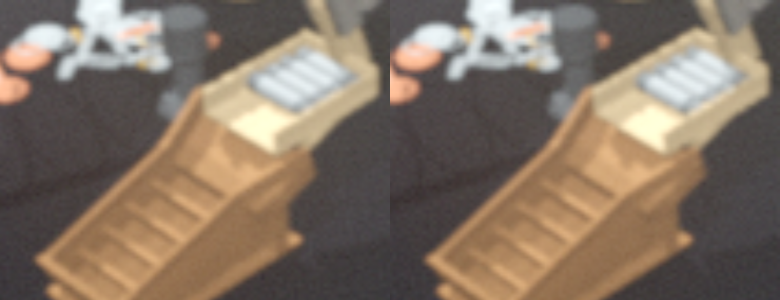

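```bash
cat > slope.py <<'E'
from sc import *
n='side';im,d=arm.get_image(n);L,f=meas(n,d);hsv=cv2.cvtColor(im,cv2.COLOR_RGB2HSV)
w=(hsv[...,1]>40)&(hsv[...,0]<32)&np.isfinite(L[...,0])
m=w&(L[...,0]<-.08)&(L[...,0]>-.125)&(abs(L[...,1])<.03)&(abs(L[...,2]+.038)<.015)
Q=L[m];A=np.c_[Q[:,:2],np.ones(len(Q))];c=np.linalg.lstsq(A,Q[:,2],rcond=None)[0];print(len(Q),"floor slope in tool frame deg x,y",np.rad2deg(np.arctan(c[:2])).round(2),"z at lip",c@[-.1175,0,1])
t=(hsv[...,1]<40)&(hsv[...,2]>120)&(abs(L[...,1])<.034)&(L[...,0]<0)&(L[...,0]>-.12)&(L[...,2]<-.01)&(L[...,2]>-.07)
print("tubes x range",t.sum(),np.percentile(L[t][:,0],[1,50,99]).round(4),"y",np.percentile(L[t][:,1],[1,99]).round(4))
E
python3 slope.py
```

```text
200 floor slope in tool frame deg x,y [2.42 1.12] z at lip -0.0411189444157633
tubes x range 363 [-0.1102 -0.0549 -0.014 ] y [-0.0312  0.0313]
```

```bash
sed -i 's/^m=.*/m=w\&(L[...,0]<-.078)\&(L[...,0]>-.114)\&(abs(L[...,1])<.025)\&(abs(L[...,2]+.0314+.325*(L[...,0]+.1175))<.012)/' slope.py; python3 slope.py; python3 pic.py 8;python3 cmp.py 7 8
```

```text
90 floor slope in tool frame deg x,y [-16.62  -1.22] z at lip -0.03232723060415158
tubes x range 368 [-0.1106 -0.0559 -0.0146] y [-0.031  0.032]
```

View pics/cmp7_8.png

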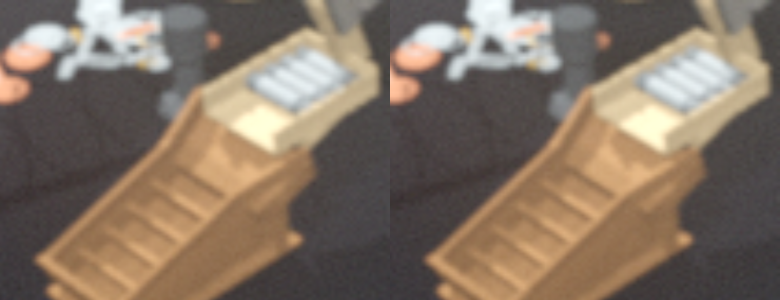

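```bash
python3 -m crank '{"offset":[[-0.001,0,0.0015],[0,0,0],[0,0,0]],"twist":[[0.004,-0.014,0],[0,0,0],[0,0,0]],"claw":[240,240,240]}' 55;  python3 lip.py|head -1; python3 pic.py 9; python3 cmp.py 4 9;python3 slope.py
```

```text
time: 18.27
tcp_pos: [0.6293, 0.2781, 0.1753]
tool_rot: [-3.001, -0.429, -0.58]
wrist_force: [-0.5, 0.5, -3.5]
finger_gap: 0.145
lip world [0.538  0.2515 0.0968] bed [84.6  1.6 14.2] tilt 21.88 roll 0.07 yaw 16.25 t 18.275
84 floor slope in tool frame deg x,y [-16.34  -1.37] z at lip -0.032182049317793955
tubes x range 363 [-0.1097 -0.0607 -0.0157] y [-0.0308  0.0327]
```

View pics/cmp4_9.png

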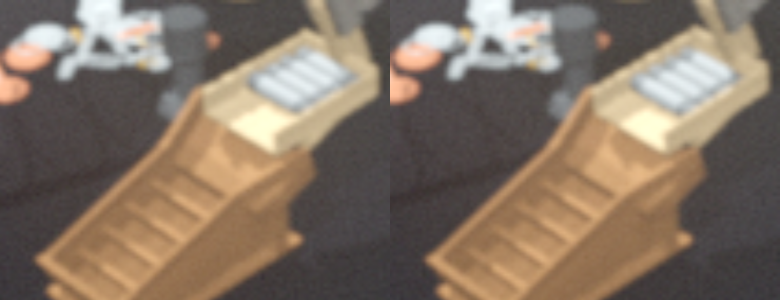

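```bash
python3 -m crank '{"offset":[[0,0,0]],"twist":[[0,0,0]],"claw":[240]}' 55; python3 pic.py 10; python3 cmp.py 9 10
```

```text
time: 18.5
tcp_pos: [0.6294, 0.2781, 0.1752]
tool_rot: [-3.001, -0.429, -0.58]
wrist_force: [-0.2, -0.4, -3.1]
finger_gap: 0.148
```

View pics/cmp9_10.png

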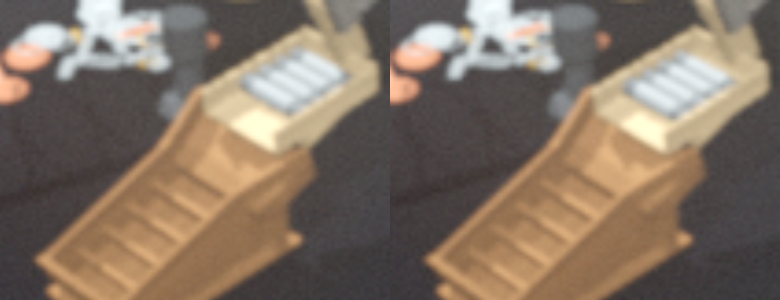

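```bash
python3 -m crank '{"offset":[[0,0,0],[0,0,0]],"twist":[[0,0,0],[0,0,0]],"claw":[240,240]}' 55; python3 pic.py 11; python3 cmp.py 10 11
```

```text
time: 18.8
tcp_pos: [0.6295, 0.278, 0.1752]
tool_rot: [-3.001, -0.429, -0.58]
wrist_force: [0.1, 0.2, -4.2]
finger_gap: 0.153
```

View pics/cmp10_11.png

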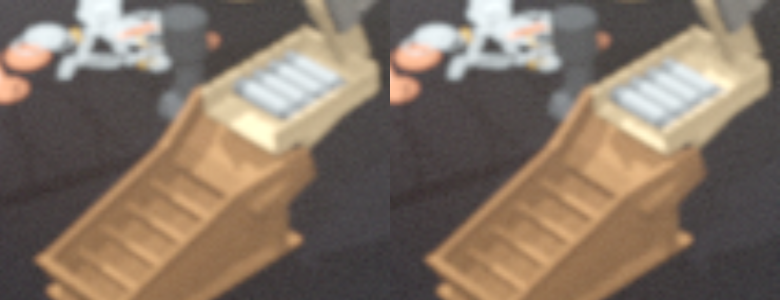

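```bash
python3 -m crank '{"offset":[[0.001,0,-0.0015]],"twist":[[-0.005,0.017,0]],"claw":[240]}' 55; python3 pic.py 12; python3 cmp.py 11 12
```

```text
time: 18.98
tcp_pos: [0.6302, 0.2781, 0.1737]
tool_rot: [-3.009, -0.43, -0.552]
wrist_force: [-0.3, -0.5, -3.5]
finger_gap: 0.152
```

View pics/cmp11_12.png

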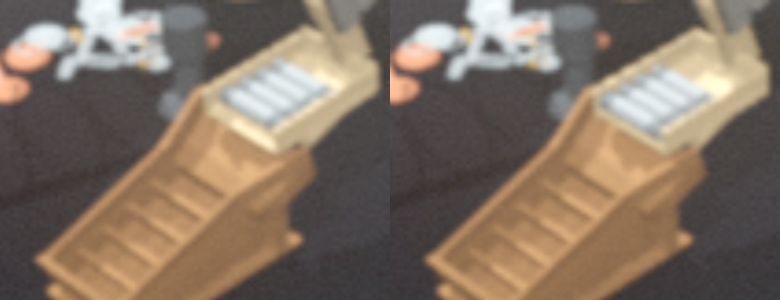

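```bash
python3 -m crank '{"offset":[[0,0,0]],"twist":[[0,0,0]],"claw":[240]}' 55; python3 pic.py 13; python3 cmp.py 12 13
```

```text
time: 19.15
tcp_pos: [0.6311, 0.2782, 0.1738]
tool_rot: [-3.009, -0.43, -0.553]
wrist_force: [-0.5, 0.0, -3.9]
finger_gap: 0.148
```

View pics/cmp12_13.png

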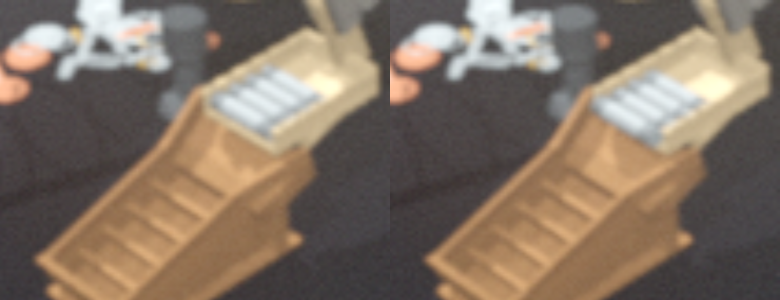

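```bash
python3 -m crank '{"offset":[[0.001,0,-0.002]],"twist":[[-0.007,0.026,0]],"claw":[240]}' 55; python3 pic.py 14; python3 cmp.py 13 14
```

```text
time: 19.32
tcp_pos: [0.6317, 0.2781, 0.1717]
tool_rot: [-3.02, -0.431, -0.511]
wrist_force: [-0.2, -0.4, -3.2]
finger_gap: 0.149
```

View pics/cmp13_14.png

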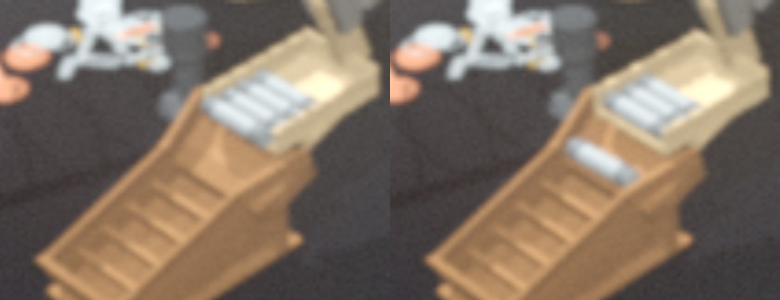

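```bash
python3 -m crank '{"offset":[[0.001,0,-0.003]],"twist":[[-0.012,0.042,0]],"claw":[240]}' 55; python3 pic.py 15; python3 cmp.py 14 15
```

```text
time: 19.5
tcp_pos: [0.6332, 0.2783, 0.1689]
tool_rot: [-3.036, -0.434, -0.445]
wrist_force: [-0.1, -0.6, -3.5]
finger_gap: 0.153
```

View pics/cmp14_15.png

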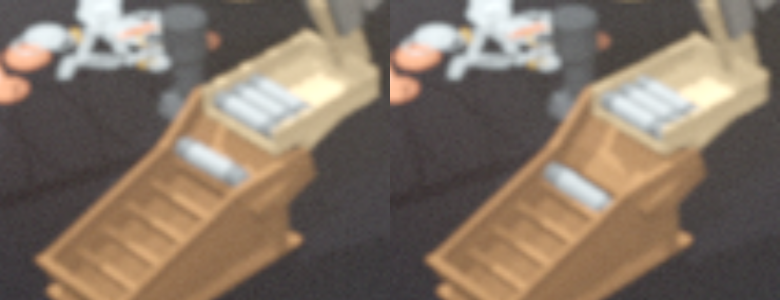

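```bash
python3 -m crank '{"offset":[[0,0,0]],"twist":[[0,0,0]],"claw":[240]}' 55; python3 pic.py 16; python3 cmp.py 15 16
```

```text
time: 19.68
tcp_pos: [0.6346, 0.2785, 0.169]
tool_rot: [-3.036, -0.434, -0.446]
wrist_force: [-0.4, -0.1, -3.3]
finger_gap: 0.15
```

View pics/cmp15_16.png

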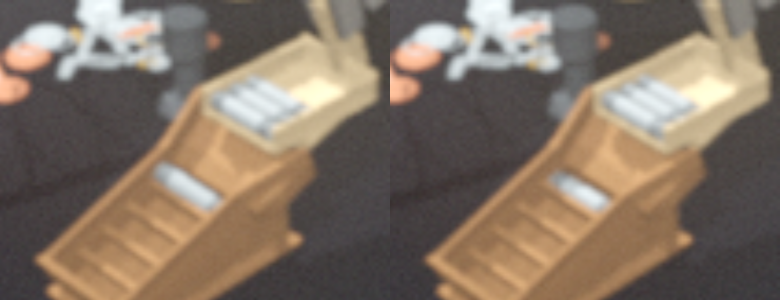

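```bash
python3 -m crank '{"offset":[[0,0,0],[0,0,0]],"twist":[[0,0,0],[0,0,0]],"claw":[240,240]}' 55;python3 lip.py|head -1; python3 pic.py 17; python3 cmp.py 16 17
```

```text
time: 19.98
tcp_pos: [0.6341, 0.2785, 0.169]
tool_rot: [-3.036, -0.434, -0.447]
wrist_force: [0.1, 0.4, -1.9]
finger_gap: 0.148
lip world [0.5364 0.25   0.0993] bed [83.6  0.6 17.3] tilt 16.75 roll 0.07 yaw 16.25 t 19.975
```

View pics/cmp16_17.png

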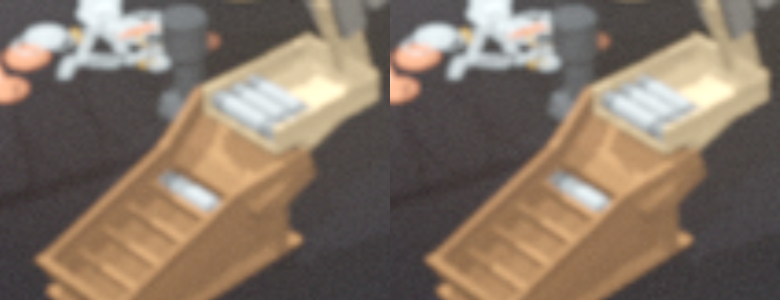

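```bash
python3 -m crank '{"offset":[[-0.001,0,0.002],[-0.001,0,0.0015]],"twist":[[0.012,-0.042,0],[0.006,-0.02,0]],"claw":[240,240]}' 55;python3 lip.py|head -1; python3 pic.py 18; python3 cmp.py 17 18
```

```text
time: 20.27
tcp_pos: [0.6322, 0.2785, 0.1727]
tool_rot: [-3.011, -0.43, -0.546]
wrist_force: [0.0, -0.1, -3.6]
finger_gap: 0.148
lip world [0.5392 0.2514 0.0964] bed [85.5  1.1 13.5] tilt 20.58 roll 0.06 yaw 16.26 t 20.275
```

View pics/cmp17_18.png

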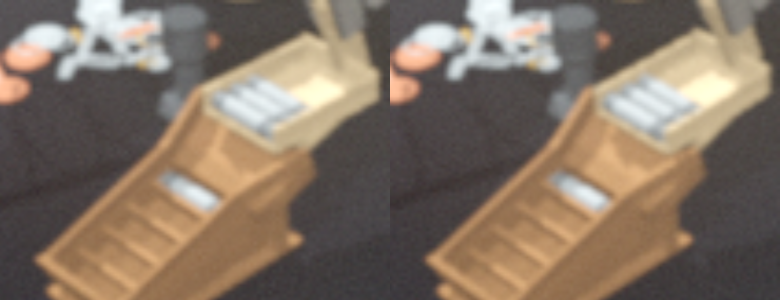

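```bash
python3 -m crank '{"offset":[[-0.001,0,0.0015],[0,0,0]],"twist":[[0.004,-0.015,0],[0,0,0]],"claw":[240,240]}' 55;python3 lip.py|head -1; python3 pic.py 19; python3 cmp.py 18 19
```

```text
time: 20.58
tcp_pos: [0.6308, 0.2786, 0.1746]
tool_rot: [-3.004, -0.43, -0.571]
wrist_force: [-0.3, 0.3, -2.8]
finger_gap: 0.151
lip world [0.5391 0.2519 0.0967] bed [85.6  1.6 13.7] tilt 21.53 roll 0.07 yaw 16.26 t 20.575
```

View pics/cmp18_19.png

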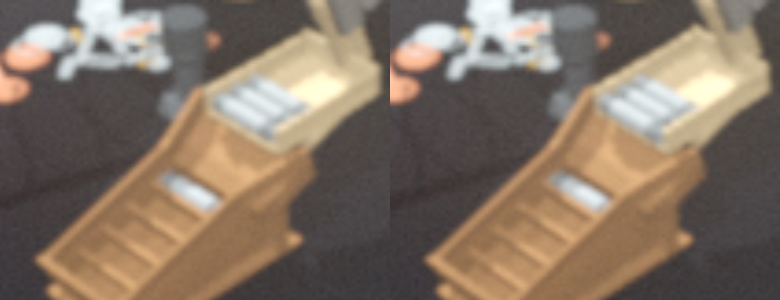

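Starting to move; I'm checking it row by row.

```bash
python3 -m crank '{"offset":[[0,0,0]],"twist":[[0,0,0]],"claw":[240]}' 55; python3 pic.py 20; python3 cmp.py 19 20
```

```text
time: 20.75
tcp_pos: [0.6312, 0.2787, 0.1747]
tool_rot: [-3.004, -0.43, -0.571]
wrist_force: [-0.3, -0.2, -3.2]
finger_gap: 0.151
```

View pics/cmp19_20.png

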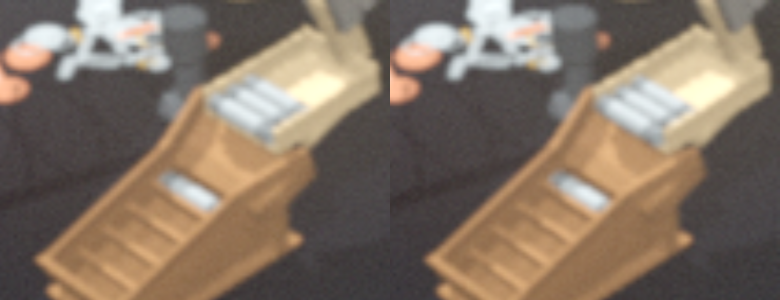

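```bash
python3 -m crank '{"offset":[[0.001,0,-0.002]],"twist":[[-0.007,0.026,0]],"claw":[240]}' 55; python3 pic.py 21; python3 cmp.py 20 21
```

```text
time: 20.92
tcp_pos: [0.6319, 0.2787, 0.1726]
tool_rot: [-3.014, -0.431, -0.529]
wrist_force: [0.5, 0.7, -3.1]
finger_gap: 0.152
```

View pics/cmp20_21.png

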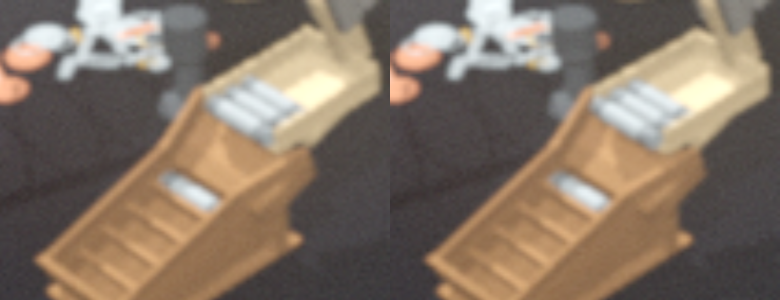

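```bash
python3 -m crank '{"offset":[[0.001,0,-0.0015]],"twist":[[-0.005,0.018,0]],"claw":[240]}' 55; python3 pic.py 22; python3 cmp.py 21 22
```

```text
time: 21.1
tcp_pos: [0.6338, 0.2788, 0.1712]
tool_rot: [-3.022, -0.432, -0.501]
wrist_force: [-0.2, -0.1, -2.6]
finger_gap: 0.146
```

View pics/cmp21_22.png

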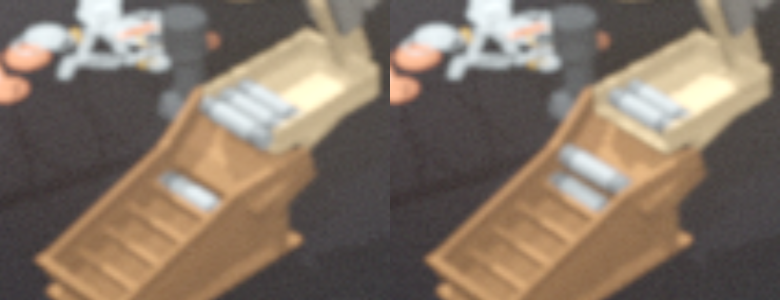

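Second tube out alone. I'm tipping back to hold the other two.

```bash
python3 -m crank '{"offset":[[0.001,0,-0.003],[0,0,0]],"twist":[[-0.010,0.035,0],[0,0,0]],"claw":[240,240]}' 55;python3 lip.py|head -1; python3 pic.py 23; python3 cmp.py 22 23
```

```text
time: 21.4
tcp_pos: [0.6358, 0.2789, 0.1683]
tool_rot: [-3.036, -0.434, -0.446]
wrist_force: [-0.3, -1.2, -2.5]
finger_gap: 0.148
lip world [0.5381 0.2505 0.0986] bed [85.   0.5 16. ] tilt 16.74 roll 0.07 yaw 16.26 t 21.4
```

View pics/cmp22_23.png

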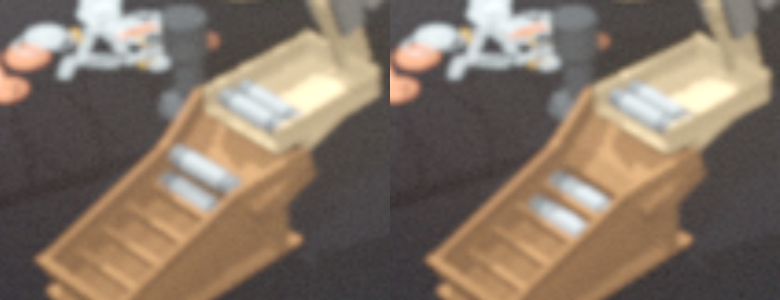

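```bash
python3 -m crank '{"offset":[[-0.001,0,0],[0,0,0]],"twist":[[0,0,0],[0,0,0]],"claw":[240,240]}' 55; python3 pic.py 24; python3 -m crank '{"offset":[[-0.0015,0,0.002],[-0.001,0,0.0015]],"twist":[[0.012,-0.042,0],[0.006,-0.02,0]],"claw":[240,240]}' 55;python3 lip.py|head -1; python3 pic.py 25; python3 cmp.py 24 25
```

```text
time: 21.7
tcp_pos: [0.634, 0.2787, 0.1681]
tool_rot: [-3.036, -0.434, -0.446]
wrist_force: [0.3, 0.6, -2.4]
finger_gap: 0.149
time: 22.0
tcp_pos: [0.6316, 0.2787, 0.1719]
tool_rot: [-3.01, -0.43, -0.546]
wrist_force: [-0.1, 0.1, -2.6]
finger_gap: 0.148
lip world [0.5386 0.2517 0.0956] bed [84.8  1.5 12.8] tilt 20.58 roll 0.08 yaw 16.25 t 22.0
```

View pics/cmp24_25.png

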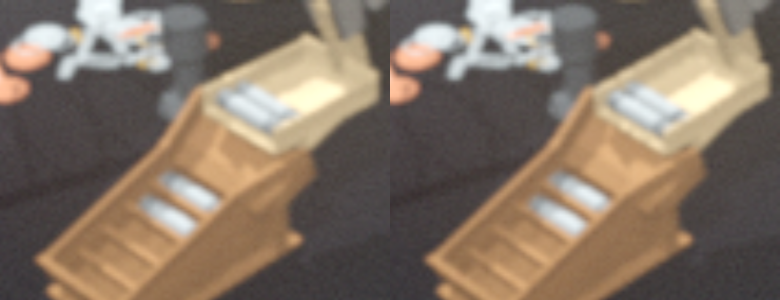

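```bash
python3 -m crank '{"offset":[[-0.001,0,0.002],[0,0,0]],"twist":[[0.004,-0.014,0],[0,0,0]],"claw":[240,240]}' 55; python3 pic.py 26; python3 cmp.py 25 26
```

```text
time: 22.3
tcp_pos: [0.6304, 0.2789, 0.1744]
tool_rot: [-3.004, -0.429, -0.569]
wrist_force: [0.4, -0.1, -2.8]
finger_gap: 0.146
```

View pics/cmp25_26.png

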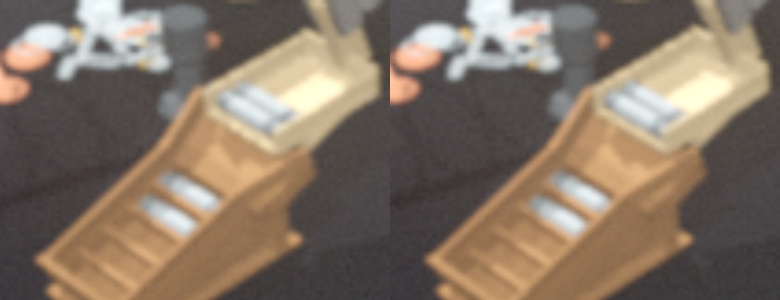

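```bash
python3 -m crank '{"offset":[[0,0,0]],"twist":[[0,0,0]],"claw":[240]}' 55; python3 pic.py 27; python3 cmp.py 26 27
```

```text
time: 22.48
tcp_pos: [0.6307, 0.279, 0.1745]
tool_rot: [-3.004, -0.429, -0.57]
wrist_force: [0.4, 0.5, -2.4]
finger_gap: 0.147
```

View pics/cmp26_27.png

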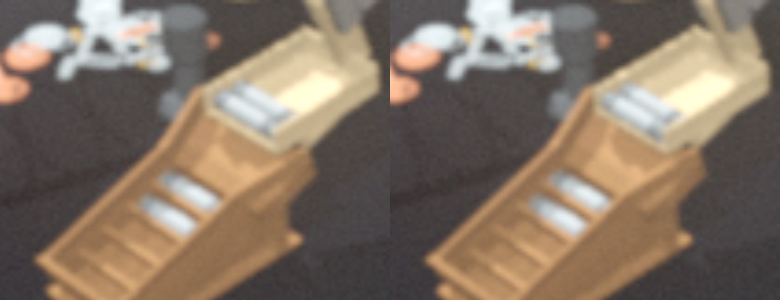

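```bash
python3 -m crank '{"offset":[[0,0,0]],"twist":[[0,0,0]],"claw":[240]}' 55; python3 pic.py 28; python3 cmp.py 27 28
```

```text
time: 22.65
tcp_pos: [0.6309, 0.279, 0.1744]
tool_rot: [-3.004, -0.429, -0.57]
wrist_force: [0.2, -0.4, -3.3]
finger_gap: 0.147
```

View pics/cmp27_28.png

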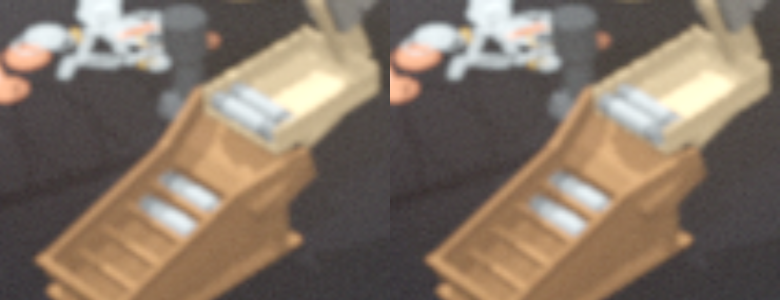

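```bash
python3 -m crank '{"offset":[[0.0005,0,-0.001]],"twist":[[-0.003,0.01,0]],"claw":[240]}' 55; python3 pic.py 29; python3 cmp.py 28 29
```

```text
time: 22.82
tcp_pos: [0.6313, 0.2789, 0.1733]
tool_rot: [-3.008, -0.43, -0.553]
wrist_force: [-0.1, 1.1, -2.8]
finger_gap: 0.147
```

View pics/cmp28_29.png

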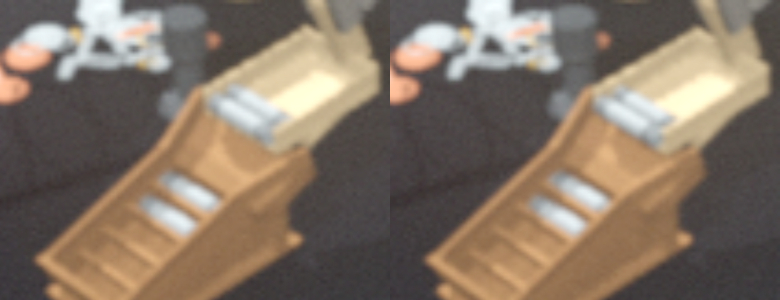

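```bash
python3 -m crank '{"offset":[[0.001,0,-0.0015]],"twist":[[-0.005,0.018,0]],"claw":[240]}' 55; python3 pic.py 30; python3 cmp.py 29 30
```

```text
time: 23.0
tcp_pos: [0.6325, 0.279, 0.1718]
tool_rot: [-3.016, -0.431, -0.524]
wrist_force: [0.1, 0.3, -4.1]
finger_gap: 0.15
```

View pics/cmp29_30.png

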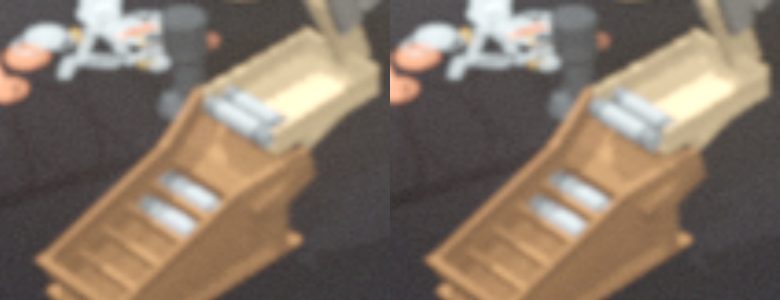

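Falling off next. I'm easing back again.

```bash
python3 -m crank '{"offset":[[0.001,0,-0.0015]],"twist":[[-0.005,0.018,0]],"claw":[240]}' 55; python3 pic.py 31; python3 cmp.py 30 31
```

```text
time: 23.18
tcp_pos: [0.6342, 0.2791, 0.1703]
tool_rot: [-3.024, -0.432, -0.495]
wrist_force: [1.1, 0.5, -2.0]
finger_gap: 0.15
```

View pics/cmp30_31.png

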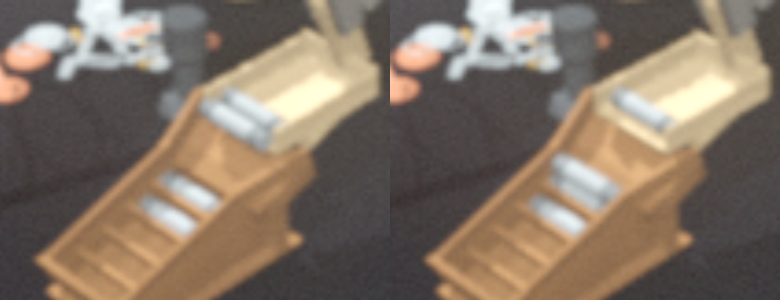

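```bash
python3 -m crank '{"offset":[[0,0,-0.002],[0,0,0]],"twist":[[-0.009,0.03,0],[0,0,0]],"claw":[240,240]}' 55; python3 pic.py 32; python3 -m crank '{"offset":[[0,0,0],[0,0,0]],"twist":[[0,0,0],[0,0,0]],"claw":[240,240]}' 55;python3 lip.py|head -1;python3 pic.py 33; python3 cmp.py 32 33
```

```text
time: 23.48
tcp_pos: [0.6353, 0.2792, 0.1684]
tool_rot: [-3.036, -0.434, -0.447]
wrist_force: [-0.6, -0.6, -2.6]
finger_gap: 0.147
time: 23.78
tcp_pos: [0.6348, 0.279, 0.1682]
tool_rot: [-3.036, -0.434, -0.447]
wrist_force: [0.4, 0.0, -2.9]
finger_gap: 0.15
lip world [0.5371 0.2506 0.0985] bed [84.1  0.9 16.2] tilt 16.77 roll 0.06 yaw 16.25 t 23.775
```

View pics/cmp32_33.png

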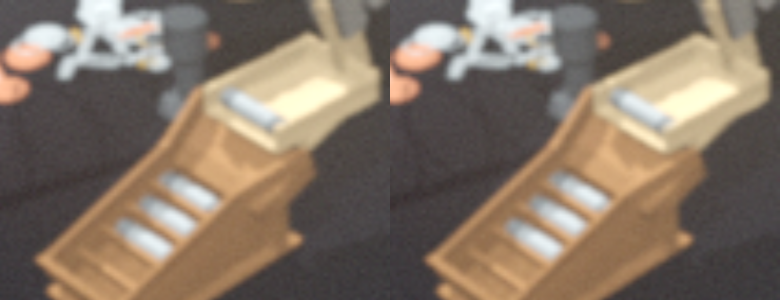

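Three tubes are seated in grooves 4, 3 and 2. Last tube: tip slowly past the threshold and let it go.

```bash
python3 -m crank '{"offset":[[-0.0015,0,0.002],[-0.001,0,0.0015],[-0.001,0,0.002],[0,0,0],[0,0,0],[0,0,0]],"twist":[[0.012,-0.042,0],[0.006,-0.02,0],[0.004,-0.014,0],[0,0,0],[0,0,0],[0,0,0]],"claw":[240,240,240,240,240,240]}' 55;python3 lip.py|head -1; python3 pic.py 34; python3 cmp.py 33 34
```

```text
time: 24.58
tcp_pos: [0.6314, 0.2792, 0.1744]
tool_rot: [-3.004, -0.429, -0.569]
wrist_force: [0.1, -0.8, -2.9]
finger_gap: 0.15
lip world [0.5395 0.2525 0.0966] bed [86.2  2.1 13.5] tilt 21.47 roll 0.06 yaw 16.26 t 24.575
```

View pics/cmp33_34.png

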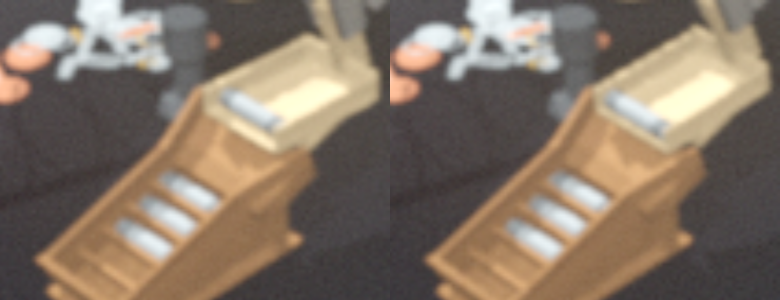

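```bash
python3 -m crank '{"offset":[[0,0,0],[0,0,0],[0,0,0],[0,0,0]],"twist":[[0,0,0],[0,0,0],[0,0,0],[0,0,0]],"claw":[240,240,240,240]}' 55; python3 pic.py 35; python3 cmp.py 34 35
```

```text
time: 25.12
tcp_pos: [0.6316, 0.2791, 0.1743]
tool_rot: [-3.005, -0.429, -0.569]
wrist_force: [0.1, -0.3, -3.0]
finger_gap: 0.149
```

View pics/cmp34_35.png

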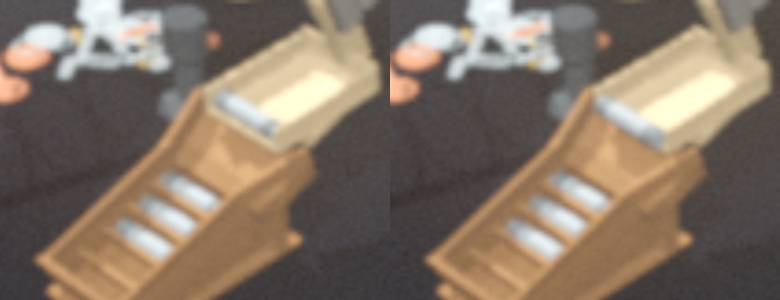

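```bash
python3 -m crank '{"offset":[[0,0,0],[0,0,0],[0,0,0],[0,0,0],[0,0,0],[0,0,0],[0,0,0],[0,0,0]],"twist":[[0,0,0],[0,0,0],[0,0,0],[0,0,0],[0,0,0],[0,0,0],[0,0,0],[0,0,0]],"claw":[240,240,240,240,240,240,240,240]}' 55; python3 pic.py 36; python3 cmp.py 35 36
```

```text
time: 26.18
tcp_pos: [0.6317, 0.2792, 0.1745]
tool_rot: [-3.004, -0.429, -0.57]
wrist_force: [-0.1, 0.4, -2.2]
finger_gap: 0.145
```

View pics/cmp35_36.png

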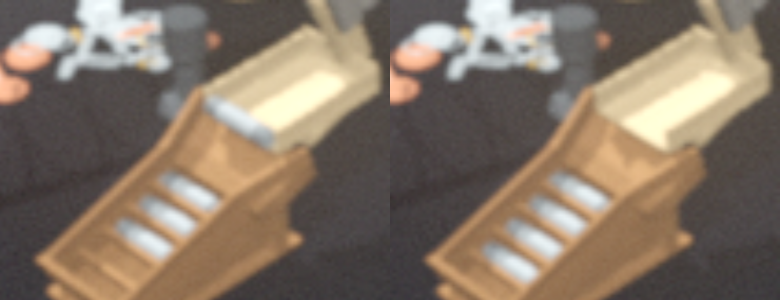

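```bash
python3 -m crank '{"offset":[[0.01,0,0.025],[0.01,0,0.03],[0.005,0,0.03],[0,-0.02,0.005],[-0.006,-0.04,0],[-0.008,-0.05,0],[-0.008,-0.05,0],[-0.008,-0.05,0],[-0.008,-0.05,0],[-0.008,-0.05,0],[-0.006,-0.04,0],[0,0,0]],"twist":[[0,0,0],[0,0,0],[-0.017,0.06,0],[-0.017,0.06,0],[-0.017,0.06,0],[-0.017,0.06,0],[-0.017,0.06,0],[-0.017,0.06,0.02],[0,0,0.02],[0,0,0.02],[0,0,0.02],[0,0,0]],"claw":[240,240,240,240,240,240,240,240,240,240,240,240]}' 55; python3 st.py
```

```text
time: 27.72
tcp_pos: [0.6023, -0.0805, 0.2677]
tool_rot: [-3.087, -0.575, 0.01]
wrist_force: [-0.3, -0.3, -2.3]
finger_gap: 0.15
[-0.56   0.471  0.871  1.72  -0.389  1.142 -0.777] [ 0.6023 -0.0805  0.2677] jaw [ 0.36  -0.933 -0.003] -68.9 z [-6.8e-03  1.0e-04 -1.0e+00] 0.15006809173483404 F [-0.32 -0.25 -2.3 ] 27.725
```

```bash
python3 -m crank '{"offset":[[-0.011,-0.03,-0.01],[-0.012,-0.037,-0.02],[-0.011,-0.03,-0.03],[0,0,-0.03],[0,0,-0.02],[0,0,0]],"twist":[[0,-0.012,0.013],[0,0,0],[0,0,0],[0,0,0],[0,0,0],[0,0,0]],"claw":[240,240,240,240,240,240]}' 55; python3 st.py; python3 - <<'E'
from h import *
for n in('side','top'):
    im,d=arm.get_image(n);cv2.imwrite('pics/%s40.png'%n,cv2.resize(im[150:330,250:430,::-1],None,fx=3,fy=3))
E
```

```text
time: 28.48
tcp_pos: [0.5716, -0.1739, 0.1552]
tool_rot: [3.082, 0.608, 0.019]
wrist_force: [-0.0, -0.2, -2.3]
finger_gap: 0.152
[-0.338  0.574  0.785  1.853 -0.514  0.916 -0.494] [ 0.5716 -0.1739  0.1552] jaw [ 0.38  -0.925  0.002] -67.7 z [ 0.0119  0.0023 -0.9999] 0.15168805242935432 F [-0.02 -0.19 -2.33] 28.475
```

View pics/side40.png

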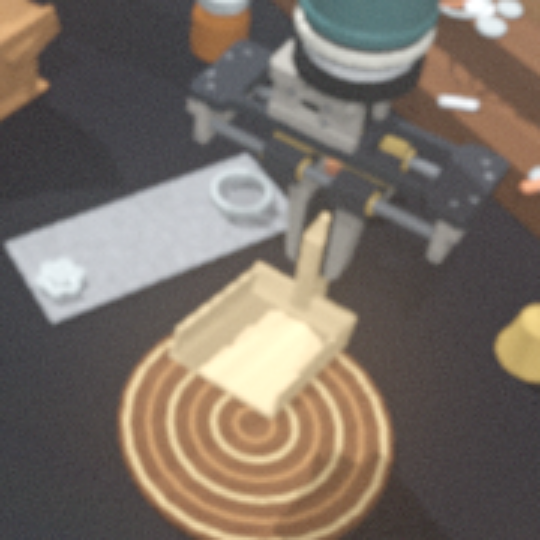

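```bash
python3 -m crank '{"offset":[[-0.005,-0.006,-0.02],[-0.002,-0.004,-0.025],[0,0,-0.02],[0,0,0]],"twist":[[0,0.006,0],[0,0,0],[0,0,0],[0,0,0]],"claw":[240,240,240,240]}' 55; python3 st.py
```

```text
time: 29.08
tcp_pos: [0.5669, -0.1843, 0.0903]
tool_rot: [3.08, 0.611, 0.02]
wrist_force: [0.3, 0.5, -2.4]
finger_gap: 0.149
[-0.265  0.659  0.713  1.887 -0.596  0.806 -0.411] [ 0.5669 -0.1843  0.0903] jaw [ 0.382 -0.924  0.004] -67.54 z [ 0.0127  0.0013 -0.9999] 0.148613599315463 F [ 0.34  0.48 -2.37] 29.075
```

```bash
python3 -m crank '{"offset":[[-0.001,0,-0.006],[0,0,-0.003],[0,0,0]],"twist":[[0,0.007,0],[0,0,0],[0,0,0]],"claw":[240,240,240]}' 55; python3 st.py
```

```text
time: 29.45
tcp_pos: [0.567, -0.1846, 0.082]
tool_rot: [3.081, 0.612, 0.012]
wrist_force: [0.1, 1.1, -2.1]
finger_gap: 0.151
[-0.259  0.674  0.705  1.886 -0.604  0.799 -0.406] [ 0.567  -0.1846  0.082 ] jaw [ 0.382 -0.924  0.002] -67.53 z [ 7.4e-03  7.0e-04 -1.0e+00] 0.150824012131636 F [ 0.05  1.08 -2.14] 29.45
```

```bash
python3 -m crank '{"offset":[[0,0,-0.0015],[0,0,0],[0,0,-0.001],[0,0,0]],"twist":[[0,0.002,0],[0,0,0],[0,0,0],[0,0,0]],"claw":[240,240,240,240]}' 55; python3 st.py
```

```text
time: 29.95
tcp_pos: [0.5677, -0.1847, 0.0805]
tool_rot: [3.081, 0.613, 0.011]
wrist_force: [-0.6, 0.3, -1.5]
finger_gap: 0.15
[-0.258  0.677  0.703  1.884 -0.605  0.798 -0.405] [ 0.5677 -0.1847  0.0805] jaw [ 0.383 -0.924  0.002] -67.51 z [ 7.1e-03  7.0e-04 -1.0e+00] 0.1497560610006225 F [-0.63  0.32 -1.48] 29.95
```

```bash
python3 -m crank '{"offset":[[0,0,-0.001],[0,0,0],[0,0,0],[0,0,0],[0,0,0],[0,0,0],[0,0,0]],"twist":[[0,0,0],[0,0,0],[0,0,0],[0,0,0],[0,0,0],[0,0,0],[0,0,0]],"claw":[240,240,205,190,170,150,130]}' 20; python3 st.py;  python3 -m crank '{"offset":[[0,0,0.02],[0,0,0.04],[0,0,0.05],[0,0,0.05],[0,0,0]],"twist":[[0,0,0],[0,0,0],[0,0,0],[0,0,0],[0,0,0]],"claw":[130,130,130,130,130]}'; python3 - <<'E'
from h import *
for n in('side','top'):
    im,d=arm.get_image(n);cv2.imwrite('pics/%s41.png'%n,im[:,:,::-1]);np.save('pics/%s41.npy'%n,im);np.save('pics/%s41d.npy'%n,d)
W=cloud('side',np.load('pics/side41d.npy'));P=W.reshape(-1,3)
k=(np.hypot(P[:,0]-.566,P[:,1]+.183)<.03)&(P[:,2]>.065)&(P[:,2]<.1);print(rect(P[k]),P[k][:,2].max())
k=(np.hypot(P[:,0]-.515,P[:,1]+.2)<.09)&(P[:,2]>.014)&(P[:,2]<.06);print(rect(P[k]))
E
```

```text
time: 30.82
tcp_pos: [0.5684, -0.185, 0.0806]
tool_rot: [3.08, 0.612, 0.014]
wrist_force: [-0.6, -0.5, -0.9]
finger_gap: 0.483
[-0.257  0.677  0.702  1.883 -0.606  0.797 -0.404] [ 0.5684 -0.185   0.0806] jaw [ 0.382 -0.924  0.003] -67.51 z [ 8.7e-03  7.0e-04 -1.0e+00] 0.4830246808088578 F [-0.57 -0.55 -0.89] 30.825
time: 31.45
tcp_pos: [0.5678, -0.1864, 0.2504]
tool_rot: [3.079, 0.609, 0.017]
wrist_force: [0.1, 0.1, -0.4]
finger_gap: 0.493
([[550.0, -186.0], [556.0, -199.0], [581.0, -188.0], [576.0, -175.0]], array([ 565.8, -187. ]), array([27.8, 14.4])) 0.0919282822231617
([[443.0, -194.0], [474.0, -268.0], [595.0, -218.0], [565.0, -144.0]], array([ 519.3, -205.8]), array([131.3,  79.6]))
```

View pics/side41.png

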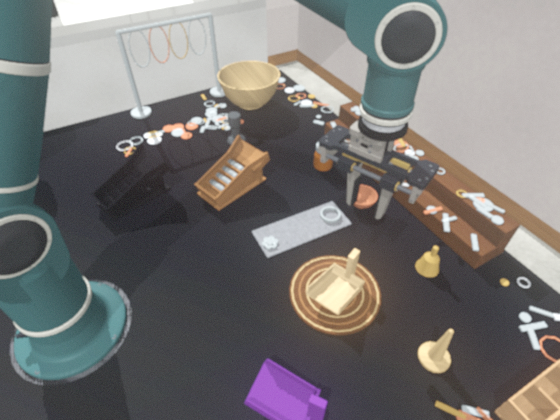

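```bash
python3 - <<'E'
from h import *
yw=np.deg2rad(16.3);ex=np.array([np.cos(yw),np.sin(yw),0]);ey=np.array([-ex[1],ex[0],0]);s,c=np.sin(.349),np.cos(.349)
bx=ex*c+np.array([0,0,s]);bz=-ex*s+np.array([0,0,c])
for n in('side','top'):
    im=np.load(f'pics/{n}41.npy');W=cloud(n,np.load(f'pics/{n}41d.npy'));Q=W-np.array([.4668,.2291,.0545]);B=np.stack([Q@bx,Q@ey,Q@bz],-1)*1000
    hsv=cv2.cvtColor(im,cv2.COLOR_RGB2HSV)
    m=((hsv[...,1]<60)&(abs(B[...,0])<95)&(abs(B[...,1])<40)&(abs(B[...,2])<25)&(hsv[...,2]>90)).astype(np.uint8)
    k,l,st,ce=cv2.connectedComponentsWithStats(m)
    for i in range(1,k):
        if st[i,4]>10: print(n,st[i,4],np.median(B[l==i],0).round(1),B[l==i].max(0).round(1),ce[i].round())
t=cv2.imread('pics/top41.png')[160:260,170:270];a=cv2.imread('pics/side41.png')[130:230,180:280]
cv2.imwrite('pics/fin.png',cv2.resize(cv2.hconcat([t,a]),None,fx=4,fy=4))
E
```

```text
side 92 [27.7 10.5 -3.7] [40.4 40.  -0.1] [236. 164.]
side 89 [ 1.6  6.9 -3.6] [14.8 38.8  0.7] [230. 171.]
side 88 [-24.4   7.   -3.8] [-11.3  38.5   0.1] [223. 178.]
side 92 [-50.4   9.   -3.9] [-37.7  39.8   1.5] [217. 184.]
top 111 [27.3  5.8 -3.5] [34.8 40.   3.1] [205. 210.]
top 107 [ 1.7  1.7 -3.5] [ 9.  33.7  5.7] [209. 218.]
top 104 [-24.1   0.5  -3.1] [-16.6  32.3   2.3] [212. 225.]
top 104 [-50.4   1.4  -3.1] [-43.   33.4   4.2] [214. 233.]
```

View pics/fin.png

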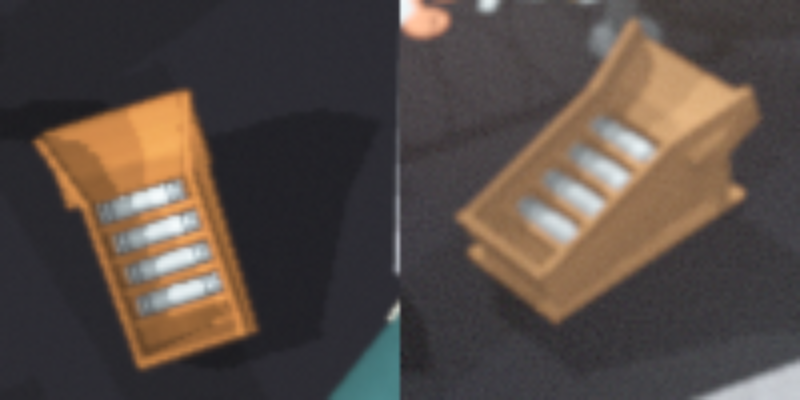

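```bash
python3 -c "
from station import arm
print(arm.sign_off(), arm.observe()['time'])"
```

```text
the job is handed in; nothing more can be done
the job is handed in; nothing more can be done
```

The job is done and handed in. All four tubes lie in grooves of their own, and the empty scoop stands on the mat, released. The last reading before hand-in was about 31.5 s of the 67 s allowed; no verdict was reported.

- **Work done:** I put the stray into the scoop with the other three, then poured over the run-in. I tipped the scoop only just past the point where the tubes began to roll and eased it back after each of the first three, so they left one at a time. Then I returned the scoop to the mat and let go.
- **Tubes:** Both cameras show them in the four highest grooves, 26 mm apart. Their visible surfaces are just below the ridge tops, so they are seated.
- **Scoop:** It stands about 8 mm from the mat's centre. Its top is at the expected height of 92 mm. I did not measure its tilt after letting go.
- **Bystanders:** The last side view shows nothing disturbed. I checked this by eye only.

**Disagreements:** The two cameras differ by 3–4 mm in y, so I used averages and relative offsets. The tubes only began to roll at about 21–22 degrees of tip, not the nominal 18.

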